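Change over the camera batteries on the charging dock

TASK

Change over the camera batteries: put the charged packs that are now in the white charging dock (four green lamps each) away in the top drawer of the little drawer unit, and seat each of the flat packs lying about on the desk (one orange lamp) fully home in a bay of its own in the dock. Once they are all in place, press the dock's green start button fully down and let it go, and leave the drawer closed. Leave the other things on the desk where they are.

Things in the scene. Friction and masses are not known exactly. Their poses are not given: they have to be found in the camera images.
- full0_mid (a point): charged battery pack no. 1 (black, 58 x 38 x 20 mm, about 80 g, blue label up; grip across the 38 mm). The point is its centre, 10 mm above its underside; x along the length, y along the width, z out of the label. None if absent in this run. Starts seated in a bay of the dock; two or three of the three are present.
- full1_mid (a point): charged battery pack no. 2 (black, 58 x 38 x 20 mm, about 80 g, blue label up; grip across the 38 mm). The point is its centre, 10 mm above its underside; x along the length, y along the width, z out of the label. None if absent in this run. Starts seated in a bay of the dock; two or three of the three are present.
- full2_mid (a point): charged battery pack no. 3 (black, 58 x 38 x 20 mm, about 80 g, blue label up; grip across the 38 mm). The point is its centre, 10 mm above its underside; x along the length, y along the width, z out of the label. None if absent in this run. Starts seated in a bay of the dock; two or three of the three are present.
- flat0_mid (a point): flat battery pack no. 1 (black, 58 x 38 x 20 mm, about 80 g, blue label up; grip across the 38 mm). The point is its centre, 10 mm above its underside; x along the length, y along the width, z out of the label. None if absent in this run. Starts on the desk; two or three of the three are present. It fits a bay either way round.
- flat1_mid (a point): flat battery pack no. 2 (black, 58 x 38 x 20 mm, about 80 g, blue label up; grip across the 38 mm). The point is its centre, 10 mm above its underside; x along the length, y along the width, z out of the label. None if absent in this run. Starts on the desk; two or three of the three are present. It fits a bay either way round.
- flat2_mid (a point): flat battery pack no. 3 (black, 58 x 38 x 20 mm, about 80 g, blue label up; grip across the 38 mm). The point is its centre, 10 mm above its underside; x along the length, y along the width, z out of the label. None if absent in this run. Starts on the desk; two or three of the three are present. It fits a bay either way round.
- bay0 (a point): bay 1 of the white dock: a pocket 62 (x) by 42 (y) mm, 6 mm deep, edges bevelled 1.5 mm, one of three in a row, 70 mm apart. The point is the centre of its floor, 20 mm above the desk; x away from the robot, z up. A pack fully home has its centre 10 mm above this point and stands 14 mm proud of the deck; one set a few mm off rests on the deck and drops in when slid over the bay.
- bay1 (a point): bay 2 of the white dock: a pocket 62 (x) by 42 (y) mm, 6 mm deep, edges bevelled 1.5 mm, one of three in a row, 70 mm apart. The point is the centre of its floor, 20 mm above the desk; x away from the robot, z up. A pack fully home has its centre 10 mm above this point and stands 14 mm proud of the deck; one set a few mm off rests on the deck and drops in when slid over the bay.
- bay2 (a point): bay 3 of the white dock: a pocket 62 (x) by 42 (y) mm, 6 mm deep, edges bevelled 1.5 mm, one of three in a row, 70 mm apart. The point is the centre of its floor, 20 mm above the desk; x away from the robot, z up. A pack fully home has its centre 10 mm above this point and stands 14 mm proud of the deck; one set a few mm off rests on the deck and drops in when slid over the bay.
- dock: white charging dock, fixed, 130 (x) by 280 (y) mm, its deck 26 mm above the desk; origin at the centre of its underside. The bays' centres are at x = +12 mm, y = +95, +25 and -45 mm; the button at x = -20, y = -110 mm.
- start_top (a point): centre of the top of the dock's green start button (26 mm across, in a dark bezel), at the dock's right-hand end beside the third bay; 13 mm above the deck when up; z up. It is pressed straight down and springs back.
- start (a joint): travel of the start button in m: 0 up, 0.006 fully down (1.5 N to start it moving, 5 N fully down).
- unit_drawer0 (a joint): opening of the top drawer in m: 0 fully closed, stop at 0.165. It starts closed or up to 12 mm ajar, slides with about 1 N of friction and stays where it is left.
- unit_drawer0_handle (a point): middle of the top drawer's steel bar handle: a level bar 11 mm thick and 120 mm long, along y, 35 mm in front of the drawer's face, with clear space between; it is 32 mm below the top of the fixed drawer unit (240 deep x 260 wide x 120 mm high) and moves with the drawer. x points into the unit, so the drawer opens along -x.
- drawer_floor (a point): centre of the top drawer's inner floor (moves with it); x into the unit, y across, z up. Inside 195 (x) by 218 (y) mm, so the front wall is at x = -97 mm; walls 28 mm high, front panel 31 mm. The handle bar is 153 mm in front of this point. Opened by q m, the inside from x = -97 mm to x = q - 104 mm is open from above; the unit's top is 50 mm above this floor.
- mug_rim (a point): white ceramic mug, 82 mm across and 95 mm high, a bystander: centre of its mouth.
- sharpener: black plastic pencil sharpener, 30 x 20 x 16 mm, a bystander: centre of its underside.
- eraser: white and blue eraser, 50 x 22 x 13 mm, a bystander: centre of its underside.
- tin: small closed aluminium box, 77 x 97 mm, 40 mm high with a 10 mm lid pin on top, a bystander: centre of its underside.
- stapler: red and black stapler, 125 x 32 x 45 mm, a bystander behind the dock: centre of its underside.
Not all that is in view belongs to the job. Leave any pink or yellow look-alike of the part that bears full2_mid alone.

How it is judged:
By the outcome, as a careful person would: the job done as asked, in the order asked, and still so for the second after the job is handed in, with the robot touching nothing.
Of full0, full1, full2 only 2 to 3 are there at a start; the rules pass over those that are not, and their reading is None.
Of flat0, flat1, flat2 only 2 to 3 are there at a start; the rules pass over those that are not, and their reading is None.
At some moment in a run one of flat0, flat1, flat2 may be knocked a few centimetres aside while the robot is not near it.
Once in a run the grip may slacken for a moment while it holds something.
It also fails if it takes over 210 s, if anything falls off the work surface, if the arm or the gripper's body presses on something with over 40 N, if the wrist force passes 120 N, or if a joint passes its speed limit or range.

ROBOT

A 6-joint arm with a two-finger parallel gripper is mounted at the origin on the work surface. World frame = base frame: x ahead of the robot, y to its left, z up, the work surface at z = 0. Lengths are in m, angles in rad, forces in N, time in s.
With the tool pointing down it reaches from about 0.325 to 0.9 m from the base axis. Payload 6.1 kg.
Tool frame: the origin (TCP) lies midway between the tips of the shut fingers; the grasp point (between the pads) lies robot.hold_point_z behind it (robot.hold_point_z is the distance from the TCP to the grasp point, in m); z points along the fingers, x is the direction in which the jaws open and shut, and the axes are right-handed (so a half turn about z gives the same grasp; the last joint's range is limited). The gripper opens to 87 mm and grips with 3 to 60 N. Pads are 19 mm wide; open, the fingers measure 117 mm over their backs; the gripper's body (75 mm by 190 mm) begins 51 mm behind the grasp point.
Start: joints at [1.125, 0.22, 1.526, -0, 1.395, -0.126], TCP at [0.196, 0.593, 0.223] pointing down, gripper open.
Joint ranges: [-2.98, 2.98], [-0.91, 2.08], [0.09, 2.57], [-1.24, 4.39], [0.2, 2.65], [-2.68, 2.68]. Speed limits (rad/s): [2.57, 2.57, 3.01, 3.14, 3.14, 3.14].

INTERFACE

Orientations are given as a rotation vector (axis times angle).
In Python, from workcell import robot, vision gives the robot as it stands. The module is installed in compiled form; this text tells all that it offers.
- The arm moves only by the shell command python3 -m jog 'ROWS' [OPENING] [FORCE]. ROWS is JSON, one flat list of numbers, 6 for each row, row after row: the shift along the tool's x, y, z each as a share of 0.02 m, from -1 to 1, then the turn, a rotation vector about the tool's x, y, z each as a share of 0.1 rad, from -1 to 1. In form: [x, y, z, wx, wy, wz, x, y, z, wx, wy, wz, ...]. A call has 1 to 5 rows; each row shifts and turns the commanded pose from where the row before left it, along the tool's axes as they then stand; what a row does not reach is not made up. A row lasts 1/8 s, in which the tool goes at most 62.5 mm and 10.7 degrees, less where a joint would pass 70% of its speed; a pose out of reach is approached as far as the arm can. A call with a number of a shift or a turn outside -1 to 1 is refused whole. A call with a gripper value outside its range is refused whole. OPENING is the closure, from 0 (fully open) to 1 (shut), set as the call begins (- or left out, the last holds). The fingers move at their own pace and stop on an object; FORCE is the grip in N (left out, the last holds). Time passes only in rows, so rows that do not move let the fingers close. It gives the time, the measured TCP pose, the force and the opening at its end, in the units of the state.
- robot.read_state(): the state, without advancing time (a new reading comes with each control period).
- vision.grab_frame(name): name is "side" or "top"; returns a dict with "img" (420x560x3 uint8, red, green, blue), "range_z" (420x560 float32, m along the optical axis (not along the pixel's ray), 0 where there is no reading), "K" (3x3 intrinsics, pixels), "k1" (the pictures are not rectified: a ray, as slopes to the right and down, at radius r is drawn at 1 + k1 r^2 times it, then the intrinsics apply), "cam_to_world" (4x4, takes a point from camera to world coordinates). Camera axes: x right, y down, z forward; pixel columns grow to the right and rows downward; lengths in m; the calibration is good to about 2 mm. A picture is of the moment at which its call begins.
- robot.job_done(): hands the job in, once; it reports no verdict.
The state is a dict: "time_s": time; "qpos": joint angles; "joint_velocities": joint speeds; "joint_efforts": joint torques, N m; "tcp_pos": TCP position; "ee_rot": TCP orientation; "wrist_force": force on the tool from outside, world axes, zero at the start; "wrist_torque": the same for the moment, N m; "grip_width": finger opening in m.
Only numpy, scipy, OpenCV 4.12 (cv2) and the standard library are available. Lean on these libraries where they do the work, as an engineer would, in place of code of your own. Each camera call takes 0.05 s, during which the arm holds its last target.

## Working session

There is one attempt and no reset: what is moved stays moved. The work goes in short steps, Python scripts to look and compute and a shell command to move; the robot and the scene stay as the last step left them, time stands still between calls to the robot, and variables do not carry over. Pictures are saved under pics/ and viewed, and the job is handed in when it is done.

```bash
mkdir -p pics; cat > h.py <<'E'
import numpy as np,cv2
from workcell import robot,vision
def grab(n,save=None):
    f=vision.grab_frame(n)
    if save: cv2.imwrite('pics/'+save,f['img'][:,:,::-1])
    return f
def ray(f,uv):
    K=f['K'];d=np.array([(uv[0]-K[0,2])/K[0,0],(uv[1]-K[1,2])/K[1,1]])
    s=d.copy()
    for _ in range(20): s=d/(1+f['k1']*(s@s))
    T=f['cam_to_world'];return T[:3,3],T[:3,:3]@np.array([s[0],s[1],1.])
def onz(f,uv,z):
    o,d=ray(f,uv);return o+d*(z-o[2])/d[2]
def dep(f,uv):
    o,d=ray(f,uv);r=f['range_z'][int(round(uv[1])),int(round(uv[0]))];return o+d*r
def st():
    s=robot.read_state();print({k:np.round(v,4).tolist() for k,v in s.items() if k in('time_s','qpos','tcp_pos','ee_rot','wrist_force','grip_width')})
    return s
E
python3 - <<'E'
from h import *
st();print(robot.hold_point_z)
for n in('top','side'):
    f=grab(n,n+'0.png');print(n,f['K'].tolist(),f['k1'],np.round(f['cam_to_world'],3).tolist())
E
```

```text
{'time_s': 0.0, 'qpos': [1.1249, 0.2212, 1.5276, -0.0, 1.3947, -0.1261], 'tcp_pos': [0.1962, 0.5927, 0.2214], 'ee_rot': [2.546, 1.8389, -0.0027], 'wrist_force': [-0.4438, 0.5242, 0.3273], 'grip_width': 0.0872}
0.0187
top [[429.023984595307, 0.0, 280.9272819574611], [0.0, 429.023984595307, 215.0412500869041], [0.0, 0.0, 1.0]] -0.0947377152968647 [[-0.011, -0.982, 0.187, 0.342], [-1.0, 0.014, 0.014, 0.012], [-0.017, -0.187, -0.982, 1.503], [0.0, 0.0, 0.0, 1.0]]
side [[489.4653284158381, 0.0, 280.68724504775247], [0.0, 489.4653284158381, 209.05173867202552], [0.0, 0.0, 1.0]] 0.0425916115149225 [[-0.966, -0.187, 0.178, 0.341], [-0.258, 0.742, -0.619, 0.964], [-0.017, -0.644, -0.765, 1.277], [0.0, 0.0, 0.0, 1.0]]
```

View pics/top0.png

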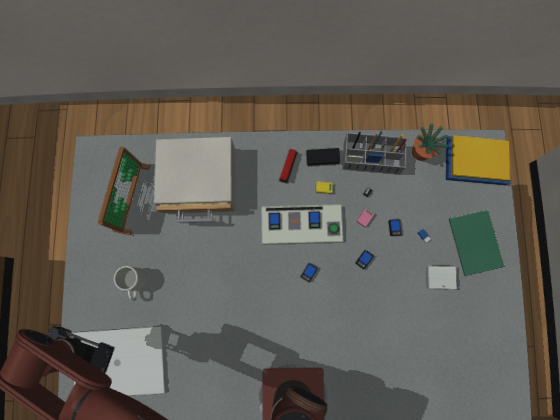

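View pics/side0.png

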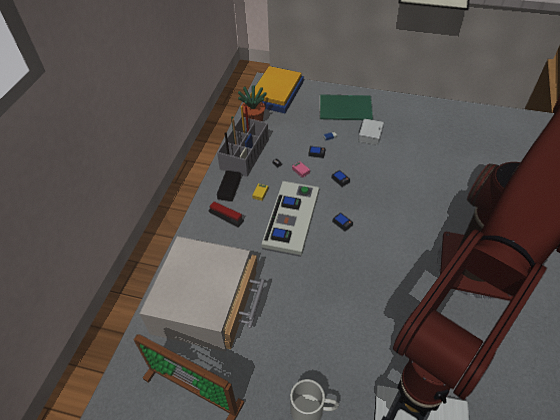

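```bash
cat >> h.py <<'E'
def packs(f,zs=None,minA=15):
    """blue label blobs -> list (uv, box)"""
    h=cv2.cvtColor(f['img'],cv2.COLOR_RGB2HSV)
    m=cv2.inRange(h,(105,120,50),(125,255,255))
    n,l,s,c=cv2.connectedComponentsWithStats(m)
    return [(c[i],s[i],l==i) for i in range(1,n) if s[i,4]>=minA]
E
python3 - <<'E'
from h import *
f=grab('top')
for c,s,m in packs(f): print('top',np.round(c,1),s,np.round(dep(f,c),3),np.round(onz(f,c,.02),3),np.round(onz(f,c,.04),3))
g=grab('side')
for c,s,m in packs(g): print('side',np.round(c,1),s,np.round(dep(g,c),3),np.round(onz(g,c,.02),3),np.round(onz(g,c,.04),3))
a=f['img'][190:290,250:440,::-1];b=g['img'][130:260,210:400,::-1]
cv2.imwrite('pics/ca.png',cv2.resize(a,None,fx=4,fy=4,interpolation=cv2.INTER_CUBIC))
cv2.imwrite('pics/cb.png',cv2.resize(b,None,fx=4,fy=4,interpolation=cv2.INTER_CUBIC))
a=f['img'][130:300,90:250,::-1];cv2.imwrite('pics/cc.png',cv2.resize(a,None,fx=3.5,fy=3.5,interpolation=cv2.INTER_CUBIC))
E
```

```text
top [462.7 169.1] [446 137  64  47 329] [ 0.774 -0.614  0.057] [ 0.785 -0.63   0.02 ] [ 0.779 -0.621  0.04 ]
top [375. 155.] [368 154  15   3  30] [ 0.817 -0.295  0.09 ] [ 0.841 -0.311  0.02 ] [ 0.834 -0.306  0.04 ]
top [274.1 218.3] [270 213  10  12 105] [0.609 0.057 0.041] [0.613 0.057 0.02 ] [0.609 0.057 0.04 ]
top [314.3 217.1] [310 212  10  11 106] [ 0.611 -0.083  0.04 ] [ 0.615 -0.084  0.02 ] [ 0.611 -0.083  0.04 ]
top [394.8 225. ] [390 220  11  11 105] [ 0.583 -0.367  0.02 ] [ 0.583 -0.367  0.02 ] [ 0.58  -0.362  0.04 ]
top [422.5 233.9] [418 230  10   9  56] [ 0.551 -0.465  0.013] [ 0.55  -0.463  0.02 ] [ 0.547 -0.457  0.04 ]
top [365.3 257.6] [359 251  13  14 104] [ 0.47  -0.256  0.026] [ 0.47  -0.257  0.02 ] [ 0.468 -0.254  0.04 ]
top [309.7 270.5] [304 264  13  14 113] [ 0.429 -0.064  0.017] [ 0.429 -0.064  0.02 ] [ 0.428 -0.063  0.04 ]
side [282.3 100.9] [262  76  41  37 163] [ 0.77  -0.59   0.041] [ 0.777 -0.616  0.02 ] [ 0.77  -0.591  0.04 ]
side [328.7 135.7] [325 133   9   7  42] [ 0.551 -0.461  0.012] [ 0.55  -0.452  0.02 ] [ 0.547 -0.429  0.04 ]
side [247.1 139.4] [245 134   6  12  21] [ 0.819 -0.284  0.089] [ 0.847 -0.357  0.02 ] [ 0.839 -0.336  0.04 ]
side [315.  149.6] [310 147  11   7  62] [ 0.584 -0.363  0.02 ] [ 0.584 -0.364  0.02 ] [ 0.58  -0.343  0.04 ]
side [339.4 175.1] [334 171  12   9  70] [ 0.472 -0.259  0.017] [ 0.472 -0.256  0.02 ] [ 0.47  -0.236  0.04 ]
side [288.7 200.4] [283 197  13   8  81] [ 0.613 -0.082  0.038] [ 0.617 -0.096  0.02 ] [ 0.612 -0.079  0.04 ]
side [341.3 218.7] [335 213  14  12  90] [ 0.43  -0.066  0.014] [ 0.429 -0.061  0.02 ] [ 0.428 -0.045  0.04 ]
side [278.4 232.6] [272 228  14  10  95] [0.611 0.058 0.037] [0.615 0.045 0.02 ] [0.611 0.06  0.04 ]
```

View pics/ca.png

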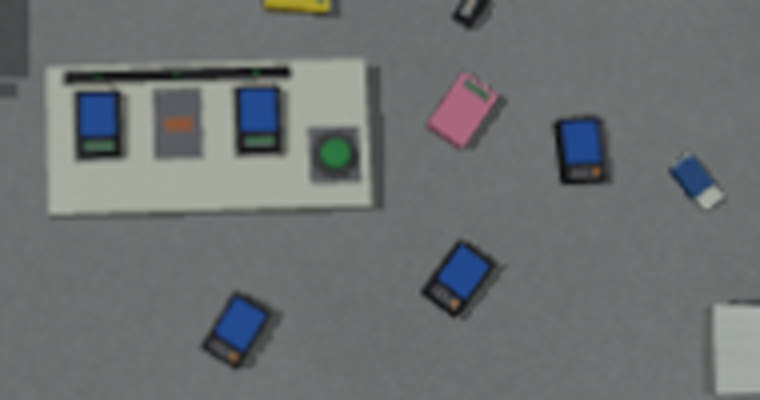

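View pics/cb.png

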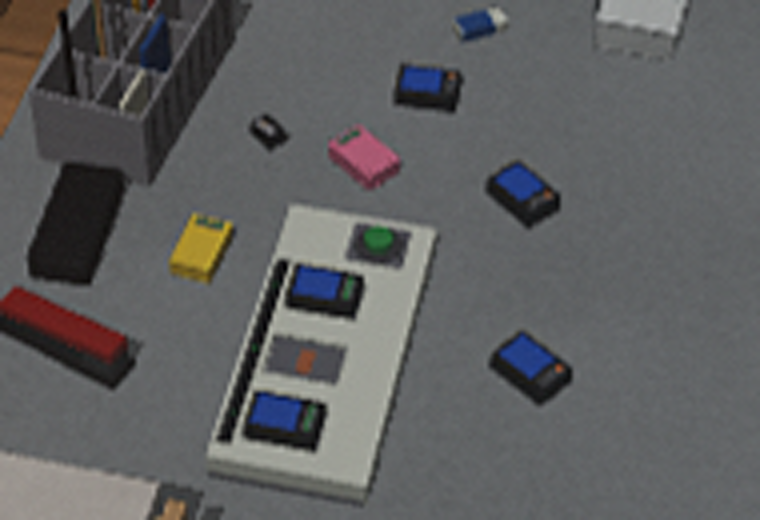

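View pics/cc.png

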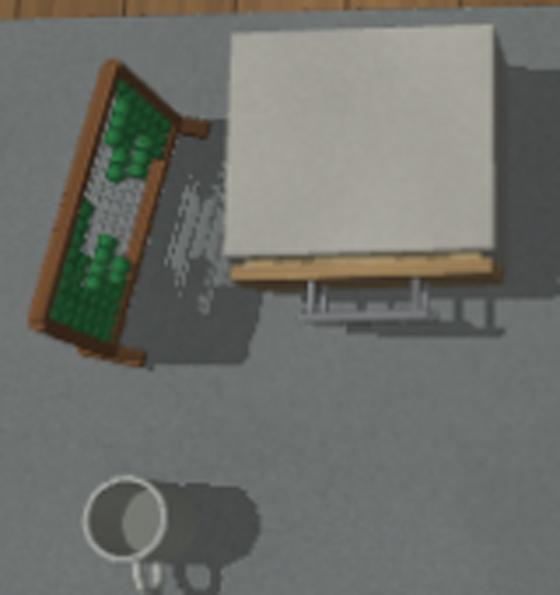

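```bash
cat > dock.py <<'E'
from h import *
f=grab('top')
h=cv2.cvtColor(f['img'],cv2.COLOR_RGB2HSV)
for nm,fr,roi in(('top',f,(195,255,250,355)),):
    g=fr['img'].astype(int); v=g.min(2)
    m=np.zeros(v.shape,np.uint8); r0,r1,c0,c1=roi
    m[r0:r1,c0:c1]=(v[r0:r1,c0:c1]>140)*255
    m=cv2.morphologyEx(m,cv2.MORPH_CLOSE,np.ones((25,25)))
    cs,_=cv2.findContours(m,cv2.RETR_EXTERNAL,cv2.CHAIN_APPROX_NONE)
    c=max(cs,key=cv2.contourArea)
    P=np.array([onz(fr,p[0],.026)[:2] for p in c],np.float32)
    R=cv2.minAreaRect(P*1000); print(R, np.round(cv2.boxPoints(R),1).tolist())
    print(v[225,255:270],v[195:210,300],v[238:250,300])
# button
m=cv2.inRange(h,(50,120,40),(75,255,255)); m[:, :320]=0; m[:,345:]=0; m[:215]=0;m[240:]=0
ys,xs=np.nonzero(m);print('button',xs.mean(),ys.mean(),onz(f,(xs.mean(),ys.mean()),.039))
# handle / unit
for uv in((194,221),(194,204),(194,170),(180,219),(210,219),(158,205),(230,207),(126,279),(160,210),(228,210)): print(uv,np.round(dep(f,uv),3))
Z=f['range_z']
print(np.round([dep(f,(194,r)) for r in range(200,228)],3).tolist())
# packs: orientation of label from minAreaRect of blue, in world
for c,s,m in packs(f):
    if s[4]<90 or s[4]>200: continue
    z=.040 if c[1]<222 and c[0]<330 else .02
    ys,xs=np.nonzero(m);P=np.array([onz(f,(x,y),z)[:2] for x,y in zip(xs,ys)],np.float32)*1000
    C=np.cov(P.T);w,V=np.linalg.eigh(C);R=cv2.minAreaRect(P)
    print(np.round(c,1),'ctr',P.mean(0).round(1),'yaw',np.degrees(np.arctan2(V[1,1],V[0,1])).round(1),'rect',np.round(R[1],1),round(R[2],1))
E
python3 dock.py
```

```text
((592.8986206054688, -38.08988952636719), (127.22270965576172, 277.1731872558594), 0.7861886024475098) [[527.4000244140625, 99.5999984741211], [531.2000122070312, -177.5], [658.4000244140625, -175.8000030517578], [654.5999755859375, 101.4000015258789]]
[106 108 109 111 109 108 126 150 159 159 159 160 160 122  57] [108 109 110 110 111 110 109 110 110 109 129 122  61  28  48] [158 159 158 158 125  90 107 109 107 108 109 108]
button 333.4634146341463 227.8780487804878 [ 0.57286555 -0.14819103  0.039     ]
(194, 221) [0.595 0.325 0.09 ]
(194, 204) [0.651 0.324 0.102]
(194, 170) [0.764 0.323 0.121]
(180, 219) [ 0.62   0.398 -0.005]
(210, 219) [0.6   0.27  0.095]
(158, 205) [0.653 0.454 0.082]
(230, 207) [0.639 0.203 0.097]
(126, 279) [0.405 0.583 0.005]
(160, 210) [0.632 0.44  0.103]
(228, 210) [0.634 0.213 0.074]
[[0.661, 0.321, 0.117], [0.657, 0.321, 0.119], [0.655, 0.322, 0.113], [0.662, 0.332, 0.067], [0.651, 0.324, 0.102], [0.647, 0.324, 0.102], [0.643, 0.323, 0.105], [0.639, 0.322, 0.109], [0.635, 0.322, 0.11], [0.632, 0.323, 0.107], [0.632, 0.326, 0.09], [0.633, 0.33, 0.072], [0.638, 0.34, 0.028], [0.64, 0.346, 0.001], [0.635, 0.344, 0.006], [0.633, 0.346, -0.003], [0.63, 0.347, -0.006], [0.625, 0.345, 0.0], [0.622, 0.347, -0.005], [0.601, 0.325, 0.091], [0.598, 0.325, 0.091], [0.595, 0.325, 0.09], [0.6, 0.337, 0.038], [0.602, 0.343, 0.007], [0.6, 0.345, -0.002], [0.597, 0.345, -0.003], [0.592, 0.344, 0.001], [0.589, 0.345, -0.002]]
[274.1 218.3] ctr [609.2  56.6] yaw -179.0 rect [31.2 38.9] 89.6
[314.3 217.1] ctr [611.4 -83. ] yaw -169.4 rect [31.4 35.3] 89.2
[394.7 225. ] ctr [ 582.8 -366.4] yaw -175.1 rect [39.2 33.6] 3.6
[365.3 257.6] ctr [ 470.2 -257.3] yaw 146.6 rect [32.2 38. ] 51.6
[309.7 270.5] ctr [428.8 -63.9] yaw 149.8 rect [32.9 40.1] 57.9
```

```bash
python3 -m jog '[0,0,0,0,0,-0.8, 0,0,0,0,0,-0.8, 0,0,0,0,0,-0.8, 0,0,0,0,0,-0.8]' 1 20
python3 -m jog '[-0.64,1,0,0,0,0, -0.64,1,0,0,0,0, -0.64,1,0,0,0,0, -0.64,1,0,0,0,0, -0.64,1,0,0,0,0]'
python3 -m jog '[-0.64,1,0,0,0,0, -0.64,1,0,0,0,0, -0.64,1,0,0,0,0, -0.64,1,0,0,0,0, -0.64,1,0,0,0,0]'
python3 -m jog '[-0.64,1,0,0,0,0, -0.64,1,0,0,0,0, -0.64,1,0,0,0,0, -0.64,1,0,0,0,0, -0.64,1,0,0,0,0]'
python3 -c "
from h import *
st()"
```

```text
time_s: 0.75
tcp_pos: [0.1964, 0.5932, 0.2223]
ee_rot: [2.218, 2.225, -0.0]
wrist_force: [0.6, -1.3, -0.3]
grip_width: 0.055
time_s: 1.38
tcp_pos: [0.297, 0.5288, 0.2224]
ee_rot: [2.221, 2.222, -0.0]
wrist_force: [0.2, 0.5, 0.1]
grip_width: 0.005
time_s: 2.0
tcp_pos: [0.3971, 0.4648, 0.2224]
ee_rot: [-2.221, -2.222, 0.0]
wrist_force: [0.0, 0.2, 0.0]
grip_width: 0.0004
time_s: 2.62
tcp_pos: [0.4979, 0.4005, 0.2225]
ee_rot: [-2.221, -2.222, -0.0]
wrist_force: [0.3, 0.0, 0.1]
grip_width: 0.0004
{'time_s': 2.625, 'qpos': [0.554, 0.2533, 1.4876, 0.0, 1.4006, -1.0168], 'tcp_pos': [0.4979, 0.4005, 0.2225], 'ee_rot': [-2.2213, -2.2215, -0.0001], 'wrist_force': [0.2658, 0.0267, 0.1086], 'grip_width': 0.0004}
```

```bash
python3 -m jog '[-0.63,1,0,0,0,0, -0.63,1,0,0,0,0, -0.63,1,0.5,0,0,0, -0.63,1,0.5,0,0,0, -0.63,1,0.5,0,0,0]'
python3 -m jog '[-0.63,1,0.5,0,0,0, 0,0,1,0,0,0, 0,0,1,0,0,0, 0,0,0,0,0,0]'
python3 - <<'E'
from h import *
st();f=grab('top');g=grab('side')
a=f['img'][170:250,140:250,::-1];b=g['img'][230:360,180:320,::-1]
cv2.imwrite('pics/d1.png',np.hstack([cv2.resize(a,(550,400),interpolation=cv2.INTER_CUBIC)]))
cv2.imwrite('pics/d2.png',cv2.resize(b,None,fx=4,fy=4,interpolation=cv2.INTER_CUBIC))
E
```

```text
time_s: 3.25
tcp_pos: [0.5975, 0.3374, 0.1912]
ee_rot: [-2.221, -2.221, 0.002]
wrist_force: [0.5, -0.5, 0.1]
grip_width: 0.0007
time_s: 3.75
tcp_pos: [0.6139, 0.3257, 0.1389]
ee_rot: [-2.218, -2.221, 0.008]
wrist_force: [-0.7, 0.2, 0.3]
grip_width: 0.0004
{'time_s': 3.75, 'qpos': [0.3743, 0.4523, 1.3947, 0.0002, 1.3005, -1.1977], 'tcp_pos': [0.6139, 0.3257, 0.1389], 'ee_rot': [-2.2183, -2.2209, 0.0084], 'wrist_force': [-0.6967, 0.2461, 0.347], 'grip_width': 0.0004}
```

View pics/d1.png

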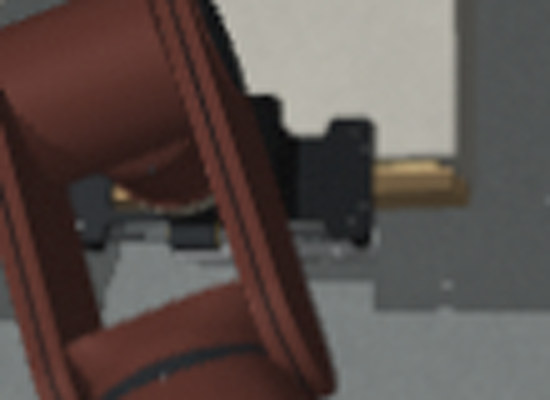

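View pics/d2.png

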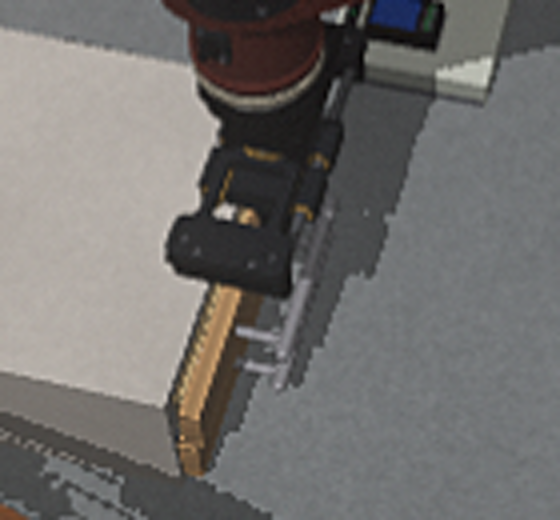

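```bash
python3 -m jog '[0,0.17,0,0,0,0, 0,0,0.8,0,0,0, 0,0,0.7,0,0,0]'
python3 -m jog '[0,0,0.6,0,0,0, 0,0,0.6,0,0,0, 0,0,0.6,0,0,0]'
python3 -m jog '[0,0,0,0,0,0]'
```

```text
time_s: 4.22
tcp_pos: [0.6198, 0.3258, 0.1115]
ee_rot: [-2.221, -2.222, 0.0]
wrist_force: [-0.1, 0.3, 0.9]
grip_width: 0.0004
time_s: 4.6
tcp_pos: [0.6199, 0.3257, 0.0756]
ee_rot: [-2.221, -2.222, 0.0]
wrist_force: [0.4, 0.0, 0.6]
grip_width: 0.0004
time_s: 4.72
tcp_pos: [0.619, 0.3254, 0.0747]
ee_rot: [-2.221, -2.221, 0.004]
wrist_force: [-0.5, -0.5, 0.6]
grip_width: 0.0004
```

```bash
python3 -m jog '[0,-0.3,0,0,0,0, 0,-0.5,0,0,0,0, 0,-0.8,0,0,0,0, 0,-0.8,0,0,0,0, 0,-0.8,0,0,0,0]'
python3 -m jog '[0,-0.8,0,0,0,0, 0,-0.8,0,0,0,0, 0,-0.8,0,0,0,0, 0,-0.6,0,0,0,0]'
python3 - <<'E'
from h import *
st();f=grab('top','e1.png');g=grab('side','e2.png')
E
```

```text
time_s: 5.35
tcp_pos: [0.5555, 0.3257, 0.0774]
ee_rot: [2.22, 2.221, 0.002]
wrist_force: [1.7, -1.6, -0.4]
grip_width: 0.0006
time_s: 5.85
tcp_pos: [0.4952, 0.3259, 0.0771]
ee_rot: [2.221, 2.222, 0.001]
wrist_force: [1.9, -1.3, 0.4]
grip_width: 0.0006
{'time_s': 5.85, 'qpos': [0.4491, 0.2887, 1.7332, -0.0, 1.1188, -1.1221], 'tcp_pos': [0.4952, 0.3259, 0.0771], 'ee_rot': [2.2207, 2.2217, 0.0014], 'wrist_force': [1.9423, -1.2811, 0.4082], 'grip_width': 0.0006}
```

View pics/e2.png

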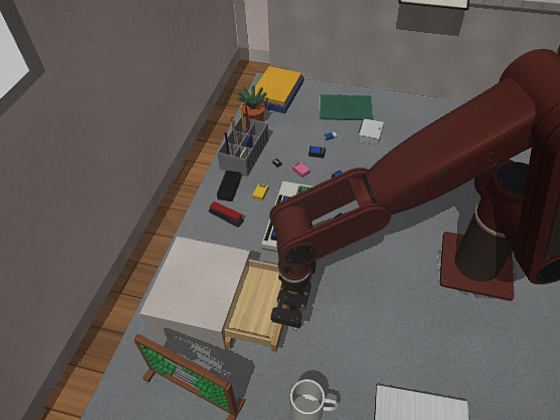

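```bash
python3 -m jog '[0,-0.6,0,0,0,0, 0,-0.6,0,0,0,0, 0,-0.4,0,0,0,0, 0,0,0,0,0,0]'
python3 -m jog '[0,0.25,0,0,0,0, 0,0,-1,0,0,0, 0,0,-1,0,0,0, 0,0,-1,0,0,0, 0,0,-1,0,0,0]' 0.42
```

```text
time_s: 6.45
tcp_pos: [0.4628, 0.3258, 0.0762]
ee_rot: [-2.22, -2.222, 0.002]
wrist_force: [1.0, 0.9, 0.3]
grip_width: 0.0003
time_s: 7.08
tcp_pos: [0.4694, 0.326, 0.1588]
ee_rot: [2.221, 2.221, 0.002]
wrist_force: [-0.1, 0.5, -0.2]
grip_width: 0.0425
```

```bash
python3 -m jog '[-1,0.5,0,0,0,-0.14, -1,0.5,0,0,0,0, -1,0.5,0,0,0,0, -1,0.5,0,0,0,0, -1,0.5,0,0,0,0]'
python3 -m jog '[-1,0.5,0,0,0,0, -1,0.5,0,0,0,0, -1,0.5,0,0,0,0, -1,0.5,0,0,0,0, -1,0.5,0,0,0,0]'
python3 -m jog '[-1,0.5,0,0,0,0, -1,0.5,0.5,0,0,0, -1,0.5,1,0,0,0, -0.4,0.2,0.5,0,0,0, 0,0,0,0,0,0]'
```

```text
time_s: 7.7
tcp_pos: [0.5206, 0.2258, 0.1578]
ee_rot: [2.205, 2.237, 0.001]
wrist_force: [-0.9, 0.1, -0.1]
grip_width: 0.0507
time_s: 8.32
tcp_pos: [0.5722, 0.1261, 0.1572]
ee_rot: [2.205, 2.237, 0.001]
wrist_force: [-0.1, -0.3, -0.0]
grip_width: 0.0505
time_s: 8.95
tcp_pos: [0.6056, 0.059, 0.1149]
ee_rot: [-2.205, -2.234, 0.003]
wrist_force: [0.4, 1.3, 0.1]
grip_width: 0.0506
```

```bash
python3 -m jog '[-0.1,-0.1,0.9,0,0,0, 0,0,0.9,0,0,0, 0,0,0.9,0,0,0, 0,0,0.9,0,0,0, 0,0,0.7,0,0,0]'
python3 -m jog '[0,0,0,0,0,0, 0,0,0,0,0,0]'
```

```text
time_s: 9.57
tcp_pos: [0.6039, 0.0577, 0.0288]
ee_rot: [-2.205, -2.237, 0.001]
wrist_force: [0.4, -0.1, 0.1]
grip_width: 0.0506
time_s: 9.82
tcp_pos: [0.605, 0.0575, 0.031]
ee_rot: [2.205, 2.237, 0.001]
wrist_force: [-0.2, -0.5, 1.5]
grip_width: 0.0504
```

```bash
python3 -m jog '[0,0,0,0,0,0, 0,0,0,0,0,0, 0,0,0,0,0,0, 0,0,0,0,0,0]' 1 30
python3 -m jog '[0,0,0,0,0,0]'
python3 -m jog '[0,0,-0.5,0,0,0, 0,0,-1,0,0,0, 0,0,-1,0,0,0, 0,0,-1,0,0,0, 0,0,-1,0,0,0]'
python3 - <<'E'
from h import *
st();g=grab('side','f2.png');cv2.imwrite('pics/f2.png',cv2.resize(g['img'][130:330,200:400,::-1],None,fx=3,fy=3))
E
```

```text
time_s: 10.32
tcp_pos: [0.605, 0.0575, 0.0313]
ee_rot: [2.205, 2.237, 0.001]
wrist_force: [-0.2, 1.1, 4.5]
grip_width: 0.0376
time_s: 10.45
tcp_pos: [0.6051, 0.0575, 0.0313]
ee_rot: [2.205, 2.237, 0.001]
wrist_force: [-0.5, -0.0, 5.4]
grip_width: 0.0379
time_s: 11.08
tcp_pos: [0.6048, 0.0575, 0.1225]
ee_rot: [2.205, 2.237, 0.001]
wrist_force: [-0.6, -0.7, -0.4]
grip_width: 0.0377
{'time_s': 11.075, 'qpos': [-0.0349, 0.2665, 1.6664, -0.0, 1.2077, -1.6199], 'tcp_pos': [0.6048, 0.0575, 0.1225], 'ee_rot': [2.205, 2.2367, 0.0011], 'wrist_force': [-0.6248, -0.7259, -0.4433], 'grip_width': 0.0377}
```

View pics/f2.png

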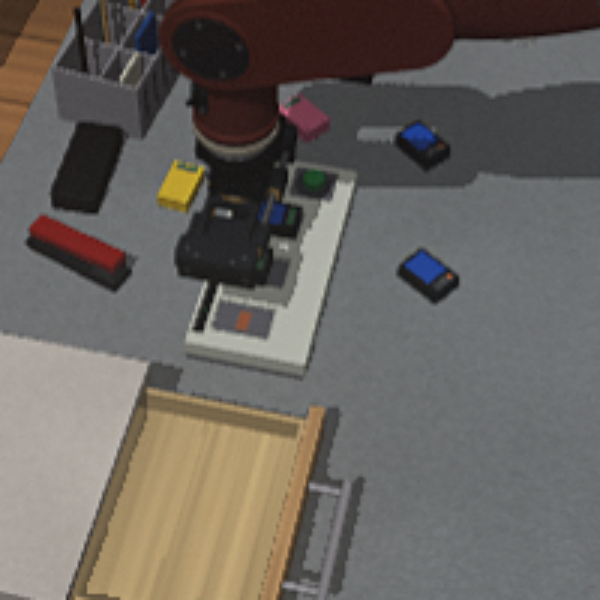

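```bash
python3 -m jog '[0.5,-0.11,-0.8,0,0,0, 1,-0.11,-0.7,0,0,0, 1,-0.11,0,0,0,0, 1,-0.11,0,0,0,0, 1,-0.11,0,0,0,0]'
python3 -m jog '[1,-0.11,0,0,0,0, 1,-0.11,0,0,0,0, 1,-0.11,0,0,0,0, 1,-0.11,0,0,0,0, 1,-0.11,0,0,0,0]'
python3 -m jog '[1,-0.11,0,0,0,0, 1,-0.11,0,0,0,0, 1,-0.11,0,0,0,0, 1,-0.11,0,0,0,0, 1,-0.11,0,0,0,0]'
python3 -m jog '[0.9,-0.11,0,0,0,0, 0.5,0,0,0,0,0, 0,0,0,0,0,0]'
python3 - <<'E'
from h import *
st();g=grab('side');cv2.imwrite('pics/g2.png',cv2.resize(g['img'][200:400,160:360,::-1],None,fx=3,fy=3))
E
```

```text
time_s: 11.75
tcp_pos: [0.5913, 0.1492, 0.1496]
ee_rot: [-2.204, -2.237, 0.002]
wrist_force: [-0.3, -0.3, -0.7]
grip_width: 0.0382
time_s: 12.38
tcp_pos: [0.5797, 0.2485, 0.1506]
ee_rot: [2.206, 2.237, 0.0]
wrist_force: [-0.6, 0.1, -0.6]
grip_width: 0.0375
time_s: 13.0
tcp_pos: [0.5672, 0.3483, 0.1505]
ee_rot: [2.206, 2.237, -0.0]
wrist_force: [-0.0, 0.3, -0.5]
grip_width: 0.0377
time_s: 13.38
tcp_pos: [0.5647, 0.3756, 0.1504]
ee_rot: [2.204, 2.238, -0.0]
wrist_force: [-0.6, -0.2, -0.4]
grip_width: 0.0376
{'time_s': 13.375, 'qpos': [0.4709, 0.3993, 1.4427, -0.0002, 1.2996, -1.115], 'tcp_pos': [0.5647, 0.3756, 0.1504], 'ee_rot': [2.2045, 2.2381, -0.0002], 'wrist_force': [-0.6207, -0.1801, -0.3826], 'grip_width': 0.0376}
```

View pics/g2.png

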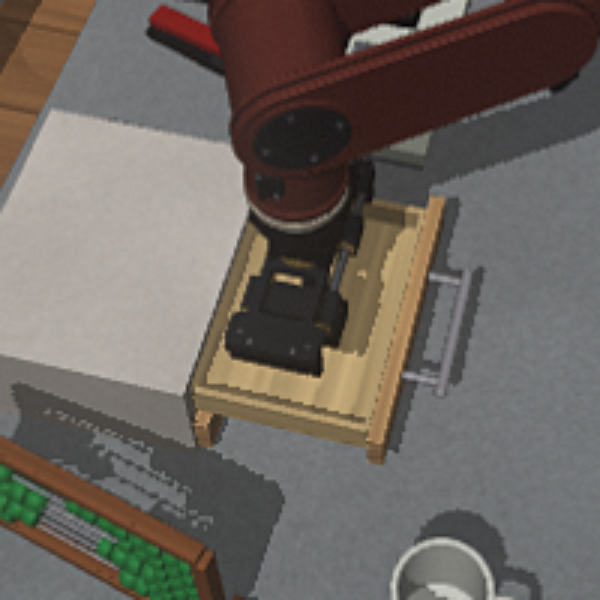

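```bash
python3 -m jog '[0,0,0.8,0,0,0, 0,0,0.8,0,0,0, 0,0,0.8,0,0,0, 0,0,0.7,0,0,0]'
python3 -m jog '[0,0,0.15,0,0,0, 0,0,0,0,0,0]'
```

```text
time_s: 13.92
tcp_pos: [0.5642, 0.3744, 0.0865]
ee_rot: [-2.206, -2.236, 0.003]
wrist_force: [-0.7, -0.3, -0.0]
grip_width: 0.0378
time_s: 14.18
tcp_pos: [0.5648, 0.375, 0.0854]
ee_rot: [-2.206, -2.237, 0.0]
wrist_force: [0.8, 0.8, 0.1]
grip_width: 0.0371
```

```bash
python3 -m jog '[0,0,0.15,0,0,0, 0,0,0,0,0,0]'
python3 -m jog '[0,0,0,0,0,0, 0,0,0,0,0,0, 0,0,-1,0,0,0, 0,0,-1,0,0,0, 0,0,-1,0,0,0]' 0.42
python3 - <<'E'
from h import *
g=grab('side');cv2.imwrite('pics/g3.png',cv2.resize(g['img'][200:400,160:360,::-1],None,fx=3,fy=3))
E
```

```text
time_s: 14.42
tcp_pos: [0.565, 0.3751, 0.0829]
ee_rot: [2.205, 2.237, 0.001]
wrist_force: [-0.6, -0.0, -0.8]
grip_width: 0.0377
time_s: 15.05
tcp_pos: [0.5655, 0.3753, 0.1453]
ee_rot: [2.205, 2.237, 0.003]
wrist_force: [0.2, 0.5, 0.2]
grip_width: 0.0504
```

View pics/g3.png

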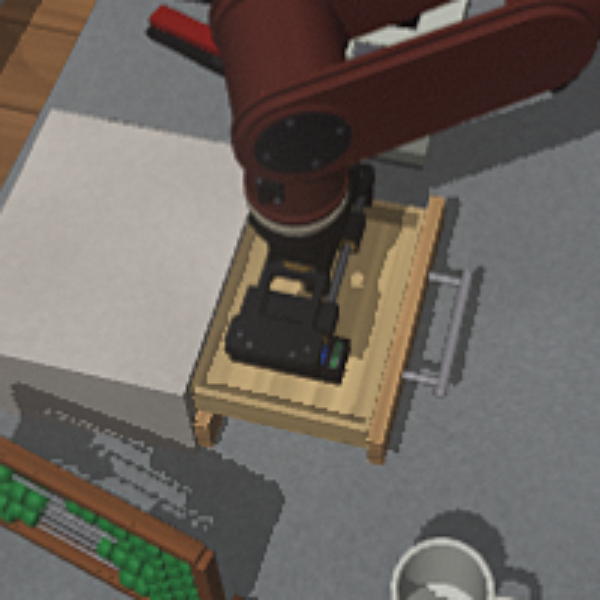

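```bash
python3 -m jog '[-1,0.08,0,0,0,0, -1,0.08,0,0,0,0, -1,0.08,0,0,0,0, -1,0.08,0,0,0,0, -1,0.08,0,0,0,0]' 0.46
python3 -m jog '[-1,0.08,0,0,0,0, -1,0.08,0,0,0,0, -1,0.08,0,0,0,0, -1,0.08,0,0,0,0, -1,0.08,0,0,0,0]'
python3 -m jog '[-1,0.08,0,0,0,0, -1,0.08,0,0,0,0, -1,0.08,0,0,0,0, -1,0.08,0,0,0,0, -1,0.08,0,0,0,0]'
python3 -m jog '[-1,0.08,0,0,0,0, -1,0.08,0,0,0,0, -1,0.08,0,0,0,0, -1,0.08,0,0,0,0, -1,0.08,0,0,0,0]'
python3 -m jog '[-1,0.08,0,0,0,0, -1,0.08,0.5,0,0,0, -0.9,0,1,0,0,0, 0,0,1,0,0,0, 0,0,0,0,0,0]'
```

```text
time_s: 15.72
tcp_pos: [0.5742, 0.2733, 0.1422]
ee_rot: [-2.206, -2.236, 0.001]
wrist_force: [-0.0, 1.1, -1.1]
grip_width: 0.0468
time_s: 16.35
tcp_pos: [0.5837, 0.1739, 0.1425]
ee_rot: [2.206, 2.237, 0.0]
wrist_force: [0.3, -0.3, -0.2]
grip_width: 0.0468
time_s: 16.98
tcp_pos: [0.5932, 0.074, 0.1426]
ee_rot: [2.206, 2.237, 0.0]
wrist_force: [-0.0, -0.3, -0.5]
grip_width: 0.0468
time_s: 17.6
tcp_pos: [0.6026, -0.0259, 0.1425]
ee_rot: [2.206, 2.237, 0.0]
wrist_force: [0.4, 0.2, 0.5]
grip_width: 0.0467
time_s: 18.23
tcp_pos: [0.6039, -0.0815, 0.0888]
ee_rot: [-2.202, -2.233, 0.004]
wrist_force: [0.3, 0.3, 0.8]
grip_width: 0.047
```

```bash
python3 -m jog '[-0.05,0.1,0.9,0,0,0, 0,0,0.9,0,0,0, 0,0,0.9,0,0,0, 0,0,0.2,0,0,0, 0,0,0,0,0,0]'
python3 -m jog '[0,0,0,0,0,0, 0,0,0,0,0,0, 0,0,0,0,0,0, 0,0,0,0,0,0, 0,0,0,0,0,0]' 1 30
python3 -m jog '[0,0,-0.5,0,0,0, 0,0,-1,0,0,0, 0,0,-1,0,0,0, 0,0,-1,0,0,0, 0,0,-1,0,0,0]'
python3 -m jog '[0,0,-1,0,0,0, 0,0,-0.5,0,0,0]'
```

```text
time_s: 18.85
tcp_pos: [0.6082, -0.0833, 0.0341]
ee_rot: [-2.205, -2.237, 0.001]
wrist_force: [0.1, -0.3, 0.9]
grip_width: 0.0468
time_s: 19.48
tcp_pos: [0.6092, -0.0836, 0.0354]
ee_rot: [2.205, 2.236, 0.001]
wrist_force: [1.1, 0.2, 5.8]
grip_width: 0.0372
time_s: 20.1
tcp_pos: [0.6088, -0.0835, 0.1265]
ee_rot: [2.205, 2.236, 0.001]
wrist_force: [-0.2, -1.0, 0.1]
grip_width: 0.0374
time_s: 20.35
tcp_pos: [0.6092, -0.0836, 0.1567]
ee_rot: [2.204, 2.236, 0.002]
wrist_force: [1.4, -0.7, -0.3]
grip_width: 0.0376
```

```bash
python3 -m jog '[0.6,-0.11,0,0,0,0, 1,-0.11,0,0,0,0, 1,-0.11,0,0,0,0, 1,-0.11,0,0,0,0, 1,-0.11,0,0,0,0]'
python3 -m jog '[1,-0.11,0,0,0,0, 1,-0.11,0,0,0,0, 1,-0.11,0,0,0,0, 1,-0.11,0,0,0,0, 1,-0.11,0,0,0,0]'
python3 -m jog '[1,-0.11,0,0,0,0, 1,-0.11,0,0,0,0, 1,-0.11,0,0,0,0, 1,-0.11,0,0,0,0, 1,-0.11,0,0,0,0]'
python3 -m jog '[1,-0.11,0,0,0,0, 1,-0.11,0,0,0,0, 0.8,-0.11,0,0,0,0, 0.4,0,0,0,0,0, 0,0,0,0,0,0]'
python3 - <<'E'
from h import *
st();g=grab('side');cv2.imwrite('pics/i2.png',cv2.resize(g['img'][150:350,180:380,::-1],None,fx=3,fy=3))
E
```

```text
time_s: 20.98
tcp_pos: [0.5958, 0.0102, 0.1542]
ee_rot: [-2.204, -2.238, 0.0]
wrist_force: [-1.1, 1.1, 0.3]
grip_width: 0.0374
time_s: 21.6
tcp_pos: [0.5836, 0.1095, 0.1546]
ee_rot: [2.206, 2.237, 0.0]
wrist_force: [-0.7, 0.0, -0.4]
grip_width: 0.0375
time_s: 22.22
tcp_pos: [0.5712, 0.2094, 0.1545]
ee_rot: [-2.206, -2.237, -0.0]
wrist_force: [-0.3, 0.0, -0.5]
grip_width: 0.0373
time_s: 22.85
tcp_pos: [0.5638, 0.2724, 0.1545]
ee_rot: [2.205, 2.238, -0.0]
wrist_force: [-0.1, -0.6, 0.3]
grip_width: 0.037
{'time_s': 22.85, 'qpos': [0.3243, 0.2771, 1.5896, -0.0002, 1.2749, -1.2614], 'tcp_pos': [0.5638, 0.2724, 0.1545], 'ee_rot': [2.2046, 2.2379, -0.0002], 'wrist_force': [-0.0556, -0.613, 0.3379], 'grip_width': 0.037}
```

View pics/i2.png

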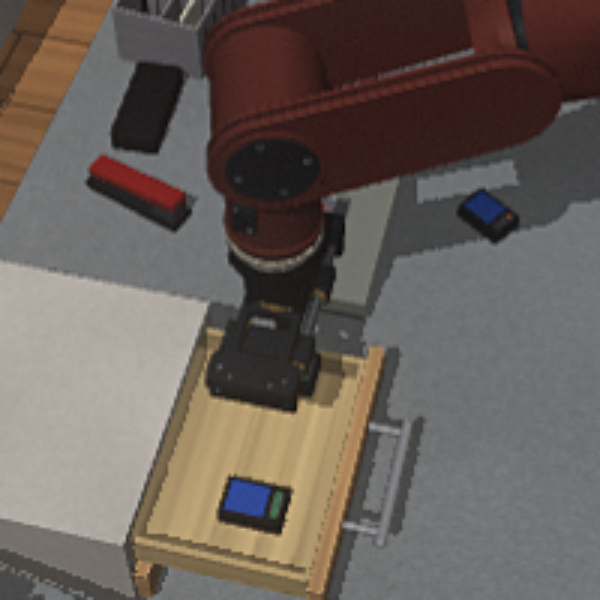

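```bash
python3 -m jog '[0,0,0.8,0,0,0, 0,0,0.8,0,0,0, 0,0,0.8,0,0,0, 0,0,0.8,0,0,0, 0,0,0.15,0,0,0]'
python3 -m jog '[0,0,0,0,0,0]'
```

```text
time_s: 23.52
tcp_pos: [0.5627, 0.2715, 0.0855]
ee_rot: [-2.205, -2.236, 0.004]
wrist_force: [-0.1, 0.3, 0.1]
grip_width: 0.0376
time_s: 23.65
tcp_pos: [0.5639, 0.272, 0.0873]
ee_rot: [-2.206, -2.237, 0.0]
wrist_force: [-0.3, 0.7, -0.8]
grip_width: 0.0371
```

```bash
python3 -m jog '[0,0,0,0,0,0, 0,0,0,0,0,0, 0,0,-1,0,0,0, 0,0,-1,0,0,0, 0,0,-1,0,0,0]' 0.42
python3 -m jog '[0.3,-0.7,-0.5,0,0,0, 0.3,-0.9,0,0,0,0, 0.3,-1,0,0,0,0, 0.4,-1,0,0,0,0, 0.4,-1,0,0,0,0]' 1
python3 -m jog '[0.4,-1,0,0,0,0, 0.4,-1,0,0,0,0, 0.3,-0.8,0,0,0,0, 0,0,0,0,0,0]'
python3 - <<'E'
from h import *
st();g=grab('side');cv2.imwrite('pics/j2.png',cv2.resize(g['img'][150:350,180:380,::-1],None,fx=3,fy=3))
f=grab('top');cv2.imwrite('pics/j1.png',cv2.resize(f['img'][180:300,130:430,::-1],None,fx=2.6,fy=2.6))
E
```

```text
time_s: 24.28
tcp_pos: [0.5646, 0.2722, 0.1503]
ee_rot: [2.205, 2.236, 0.003]
wrist_force: [0.3, 1.0, 0.4]
grip_width: 0.0503
time_s: 24.9
tcp_pos: [0.4693, 0.3051, 0.1569]
ee_rot: [-2.205, -2.237, 0.002]
wrist_force: [0.1, 0.3, -1.2]
grip_width: 0.0083
time_s: 25.4
tcp_pos: [0.414, 0.3264, 0.1576]
ee_rot: [2.204, 2.239, 0.0]
wrist_force: [0.9, 0.0, 0.4]
grip_width: 0.0005
{'time_s': 25.4, 'qpos': [0.518, 0.0434, 1.8475, -0.0001, 1.2507, -1.0686], 'tcp_pos': [0.414, 0.3264, 0.1576], 'ee_rot': [2.2037, 2.2389, 0.0001], 'wrist_force': [0.9358, 0.0415, 0.3976], 'grip_width': 0.0005}
```

View pics/j2.png

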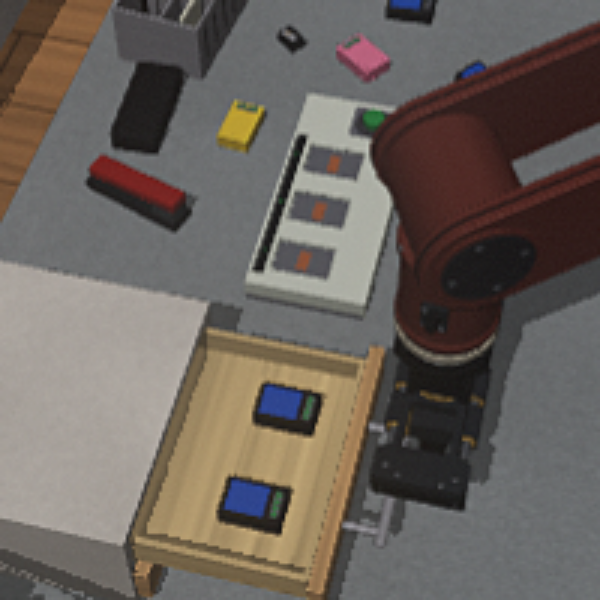

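View pics/j1.png

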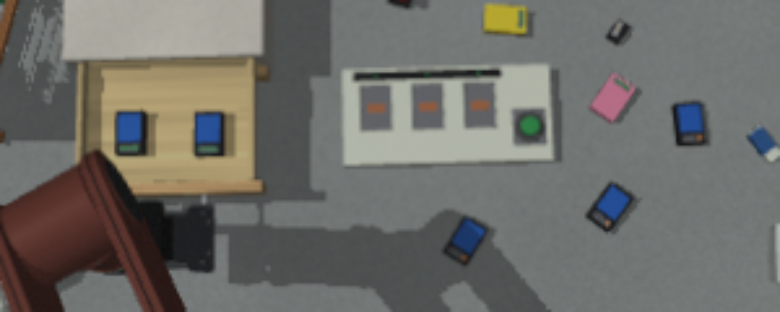

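```bash
python3 -m jog '[0,0,0.9,0,0,0, 0,0,0.9,0,0,0, 0,0,0.9,0,0,0, 0,0,0.9,0,0,0, 0,0,0.4,0,0,0]'
python3 -m jog '[0,0.4,0,0,0,0, 0,0.4,0,0,0,0, 0,0.6,0,0,0,0, 0,0.8,0,0,0,0, 0,0.8,0,0,0,0]'
python3 -m jog '[0,0.8,0,0,0,0, 0,0.8,0,0,0,0, 0,0.8,0,0,0,0, 0,0.8,0,0,0,0, 0,0.6,0,0,0,0]'
python3 -m jog '[0,0.3,0,0,0,0, 0,0.3,0,0,0,0, 0,0.1,0,0,0,0]'
```

```text
time_s: 26.12
tcp_pos: [0.4141, 0.3252, 0.0755]
ee_rot: [-2.205, -2.237, 0.004]
wrist_force: [0.3, -0.0, 0.2]
grip_width: 0.0007
time_s: 26.75
tcp_pos: [0.4767, 0.327, 0.078]
ee_rot: [2.206, 2.237, 0.002]
wrist_force: [-1.7, 0.6, 0.9]
grip_width: 0.0004
time_s: 27.38
tcp_pos: [0.5522, 0.3276, 0.0774]
ee_rot: [2.206, 2.237, -0.0]
wrist_force: [-2.4, -0.1, 1.7]
grip_width: 0.0006
time_s: 27.75
tcp_pos: [0.5651, 0.3279, 0.0774]
ee_rot: [2.206, 2.237, -0.001]
wrist_force: [-0.9, -0.3, 0.2]
grip_width: 0.0004
```

```bash
python3 -m jog '[0,0.2,0,0,0,0, 0,0.2,0,0,0,0, 0,0.15,0,0,0,0]'
python3 -m jog '[0,0.1,0,0,0,0, 0,0.1,0,0,0,0]'
python3 -m jog '[0,0.1,0,0,0,0, 0,0.1,0,0,0,0]'
```

```text
time_s: 28.12
tcp_pos: [0.5761, 0.3281, 0.0774]
ee_rot: [-2.206, -2.237, 0.0]
wrist_force: [-0.5, 0.3, -0.2]
grip_width: 0.0008
time_s: 28.38
tcp_pos: [0.5801, 0.3282, 0.0774]
ee_rot: [-2.206, -2.237, 0.0]
wrist_force: [-0.8, -0.9, -0.2]
grip_width: 0.0006
time_s: 28.62
tcp_pos: [0.5841, 0.3282, 0.0774]
ee_rot: [-2.206, -2.237, 0.0]
wrist_force: [-0.8, -1.0, -0.5]
grip_width: 0.0003
```

```bash
python3 -m jog '[0,0.1,0,0,0,0, 0,0.1,0,0,0,0]'
python3 -m jog '[0,0.1,0,0,0,0, 0,0.05,0,0,0,0]'
python3 -m jog '[0,0.1,0,0,0,0, 0,0.05,0,0,0,0]'
```

```text
time_s: 28.88
tcp_pos: [0.5881, 0.3283, 0.0775]
ee_rot: [-2.206, -2.237, 0.0]
wrist_force: [-1.5, -0.1, -0.2]
grip_width: 0.0007
time_s: 29.12
tcp_pos: [0.5888, 0.3283, 0.0773]
ee_rot: [-2.203, -2.235, 0.007]
wrist_force: [-11.2, -1.8, 4.9]
grip_width: 0.0007
time_s: 29.38
tcp_pos: [0.589, 0.3284, 0.0772]
ee_rot: [-2.2, -2.233, 0.014]
wrist_force: [-20.4, -3.6, 12.1]
grip_width: 0.0006
```

```bash
python3 -m jog '[0,-0.4,0,0,0,0, 0,-1,0,0,0,0, 0,-1,0,0,0,0, 0,-0.5,-1,0,0,0, 0,0,-1,0,0,0]' 0.42
python3 -m jog '[0,0,-1,0,0,0, 0,0,-1,0,0,0, 0,0,0,0,0,0]'
cat > flats.py <<'E'
from h import *
import sys
st()
fr={n:grab(n) for n in('top','side')}
for n,f in fr.items():
    g=f['img'].astype(int)
    for c,s,m in packs(f):
        if s[4]<40 or s[4]>200: continue
        w=onz(f,c,.02)
        if not(.35<w[0]<.62 and -.45<w[1]<.15): continue
        # body mask: dark or blue near
        x0,y0,x1,y1=[int(v) for v in(c[0]-15,c[1]-15,c[0]+16,c[1]+16)]
        ys,xs=np.nonzero(m)
        P=np.array([onz(f,(x,y),.02)[:2] for x,y in zip(xs,ys)],np.float32)*1000
        wt,V=np.linalg.eigh(np.cov(P.T));ax=V[:,1]
        ax=ax if ax[0]>0 else -ax
        R=cv2.minAreaRect(P)
        # dark pixels for body
        dk=np.zeros(g.shape[:2],np.uint8);dk[y0:y1,x0:x1]=(g[y0:y1,x0:x1].max(2)<45)*1
        dk|=m.astype(np.uint8)
        k,l=cv2.connectedComponents(dk);b=l==l[ys[0],xs[0]]
        yb,xb=np.nonzero(b);Q=np.array([onz(f,(x,y),.02)[:2] for x,y in zip(xb,yb)],np.float32)*1000
        RQ=cv2.minAreaRect(Q)
        print(n,np.round(c,1),'label',P.mean(0).round(1),'yaw',np.degrees(np.arctan2(ax[1],ax[0])).round(1),'rect',np.round(R[1],0),round(R[2],1),'| body',np.round(RQ[0],1),np.round(RQ[1],0),round(RQ[2],1))
if len(sys.argv)>1:
    cv2.imwrite('pics/'+sys.argv[1],cv2.resize(fr['top']['img'][180:300,250:450,::-1],None,fx=4,fy=4,interpolation=cv2.INTER_CUBIC))
E
python3 flats.py k1.png
```

```text
time_s: 30.0
tcp_pos: [0.5359, 0.3278, 0.1185]
ee_rot: [2.205, 2.237, 0.001]
wrist_force: [0.4, -0.5, -0.0]
grip_width: 0.0426
time_s: 30.38
tcp_pos: [0.538, 0.3282, 0.1605]
ee_rot: [2.205, 2.236, 0.007]
wrist_force: [0.1, -0.6, -0.4]
grip_width: 0.0506
{'time_s': 30.375, 'qpos': [0.4228, 0.2768, 1.5782, -0.0, 1.2816, -1.1619], 'tcp_pos': [0.538, 0.3282, 0.1605], 'ee_rot': [2.2047, 2.2355, 0.0073], 'wrist_force': [0.1183, -0.5849, -0.3565], 'grip_width': 0.0506}
top [394.8 225. ] label [ 583.  -366.5] yaw 9.5 rect [35. 36.] 89.2 | body [ 574.1 -364.9] [39. 53.] 89.2
top [365.3 257.6] label [ 470.2 -257.3] yaw -33.4 rect [32. 38.] 51.6 | body [ 464.5 -252.4] [35. 58.] 54.4
top [309.7 270.6] label [428.4 -63.7] yaw -24.3 rect [33. 40.] 57.7 | body [422.2 -59.4] [34. 55.] 56.4
side [315.  149.6] label [ 584.1 -364. ] yaw 24.4 rect [38. 27.] 13.8 | body [ 582.4 -356.5] [45. 43.] 13.8
```

View pics/k1.png

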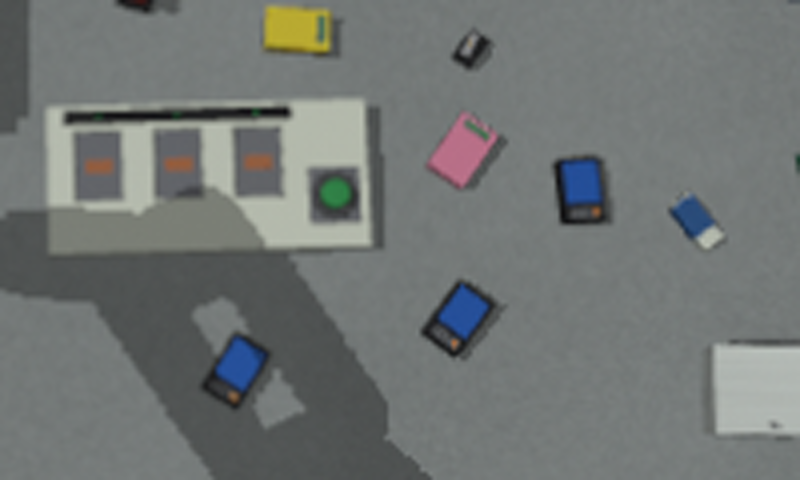

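```bash
python3 -m jog '[-0.97,-0.3,0,0,0,0, -0.97,-0.3,0,0,0,0, -0.97,-0.3,0,0,0,0, -0.97,-0.3,0,0,0,0, -0.97,-0.3,0,0,0,0]'
python3 -m jog '[-0.97,-0.3,0,0,0,0, -0.97,-0.3,0,0,0,0, -0.97,-0.3,0,0,0,0, -0.97,-0.3,0,0,0,0, -0.97,-0.3,0,0,0,0]'
python3 -m jog '[-0.97,-0.3,0,0,0,0, -0.97,-0.3,0,0,0,0, -0.97,-0.3,0,0,0,0, -0.97,-0.3,0,0,0,0, -0.97,-0.3,0,0,0,0]'
python3 -m jog '[-0.97,-0.3,0,0,0,0, -0.97,-0.3,0,0,0,0, -0.97,-0.3,0,0,0,0, -0.97,-0.3,0,0,0,0, -0.9,-0.3,0,0,0,0]'
python3 -m jog '[0,0,0.5,0,0,0.98, 0,0,0.7,0,0,0.98, 0,0,0.8,0,0,0.98, 0,0,0.8,0,0,0.98, 0,0,0.8,0,0,0.98]'
python3 -m jog '[0,0,0.8,0,0,0.98, 0,0,0,0,0,0]'
python3 - <<'E'
from h import *
s=st();from scipy.spatial.transform import Rotation as R
M=R.from_rotvec(s['ee_rot']).as_matrix();print(np.degrees(np.arctan2(M[1,0],M[0,0])))
print('tool delta/20mm',(M.T@(np.array([.423,-.060,.01])-s['tcp_pos'])/.02).round(2))
E
```

```text
time_s: 31.1
tcp_pos: [0.5067, 0.229, 0.1568]
ee_rot: [-2.205, -2.237, 0.002]
wrist_force: [0.1, 0.0, -0.0]
grip_width: 0.0508
time_s: 31.72
tcp_pos: [0.4785, 0.1314, 0.1576]
ee_rot: [2.206, 2.237, 0.0]
wrist_force: [0.1, 0.6, 0.5]
grip_width: 0.0505
time_s: 32.35
tcp_pos: [0.4497, 0.0341, 0.1576]
ee_rot: [2.206, 2.237, 0.0]
wrist_force: [0.2, -0.2, -0.0]
grip_width: 0.0508
time_s: 32.98
tcp_pos: [0.421, -0.0618, 0.1576]
ee_rot: [2.206, 2.237, 0.0]
wrist_force: [-1.5, -1.2, -0.7]
grip_width: 0.0506
time_s: 33.6
tcp_pos: [0.4212, -0.0612, 0.0851]
ee_rot: [2.685, 1.631, 0.0]
wrist_force: [0.2, -0.4, -0.8]
grip_width: 0.0506
time_s: 33.85
tcp_pos: [0.4201, -0.0607, 0.0685]
ee_rot: [-2.757, -1.502, 0.003]
wrist_force: [-0.2, 0.0, 0.4]
grip_width: 0.0505
{'time_s': 33.85, 'qpos': [-0.3298, -0.0889, 2.1627, -0.0001, 1.0706, -1.3274], 'tcp_pos': [0.4201, -0.0607, 0.0685], 'ee_rot': [-2.757, -1.502, 0.003], 'wrist_force': [-0.1573, 0.0259, 0.4409], 'grip_width': 0.0505}
57.16141456598238
tool delta/20mm [0.11 0.11 2.92]
```

```bash
python3 -m jog '[0.1,0.1,0.9,0,0,0, 0,0,0.9,0,0,0, 0,0,0,0,0,0]'
python3 - <<'E'
from h import *
st();g=grab('side');cv2.imwrite('pics/l2.png',cv2.resize(g['img'][150:270,270:410,::-1],None,fx=5,fy=5,interpolation=cv2.INTER_CUBIC))
E
```

```text
time_s: 34.22
tcp_pos: [0.4234, -0.0601, 0.0332]
ee_rot: [-2.757, -1.504, 0.002]
wrist_force: [-0.6, -0.2, -0.4]
grip_width: 0.0504
{'time_s': 34.225, 'qpos': [-0.3258, -0.0148, 2.1722, 0.0, 0.9862, -1.3244], 'tcp_pos': [0.4234, -0.0601, 0.0332], 'ee_rot': [-2.7567, -1.5036, 0.0021], 'wrist_force': [-0.6436, -0.1917, -0.4299], 'grip_width': 0.0504}
```

View pics/l2.png

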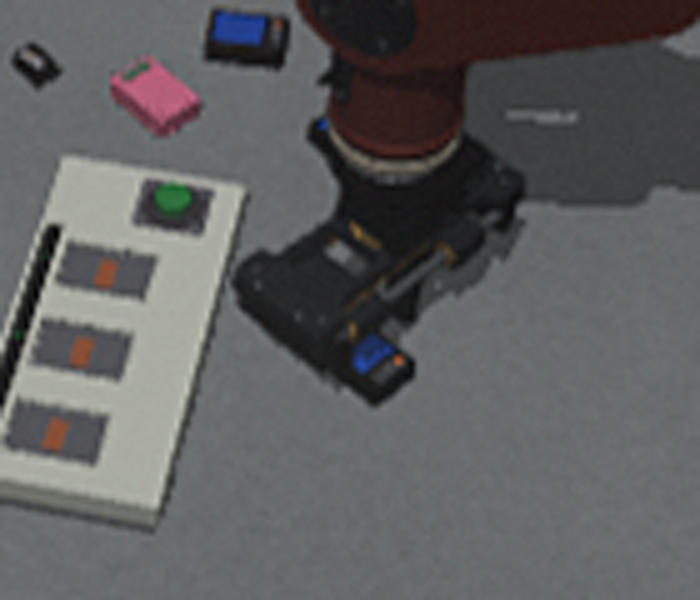

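```bash
python3 -m jog '[0,0,0.6,0,0,0, 0,0,0.55,0,0,0, 0,0,0,0,0,0]'
python3 -m jog '[0,0,0,0,0,0, 0,0,0,0,0,0, 0,0,0,0,0,0, 0,0,0,0,0,0, 0,0,0,0,0,0]' 1 30
python3 -m jog '[0,0,-0.5,0,0,0, 0,0,-1,0,0,0, 0,0,-1,0,0,0, 0,0,-1,0,0,0]'
```

```text
time_s: 34.65
tcp_pos: [0.4233, -0.0598, 0.0095]
ee_rot: [-2.758, -1.501, 0.002]
wrist_force: [-1.2, -0.1, -0.2]
grip_width: 0.0505
time_s: 35.28
tcp_pos: [0.4246, -0.0602, 0.0108]
ee_rot: [2.759, 1.502, 0.001]
wrist_force: [0.9, -0.4, 1.9]
grip_width: 0.0376
time_s: 35.78
tcp_pos: [0.4241, -0.0601, 0.0816]
ee_rot: [-2.759, -1.502, 0.0]
wrist_force: [0.1, 0.1, -0.3]
grip_width: 0.0376
```

```bash
python3 -m jog '[0,0,0,0,0,-0.98, 0,0,0,0,0,-0.98, 0,0,0,0,0,-0.98, 0,0,0,0,0,-0.98, 0,0,0,0,0,-0.98]'
python3 -m jog '[0,0,0,0,0,-0.98, 0.6,0.9,0,0,0,0, 0.6,1,0,0,0,0, 0.65,1,0,0,0,0, 0.65,1,0,0,0,0]'
python3 -m jog '[0.65,1,0,0,0,0, 0.65,1,0,0,0,0, 0.65,1,0,0,0,0, 0.65,1,0,0,0,0, 0.65,1,0,0,0,0]'
python3 -m jog '[0,0,0,0,0,0]'
cat > to.py <<'E'
from h import *
import sys
from scipy.spatial.transform import Rotation as R
s=st();M=R.from_rotvec(s['ee_rot']).as_matrix();print('yaw',np.degrees(np.arctan2(M[1,0],M[0,0])).round(2))
print('delta rows',(M.T@(np.array([float(v) for v in sys.argv[1:4]])-s['tcp_pos'])/.02).round(2))
E
python3 to.py .605 .0575 .0575
```

```text
time_s: 36.4
tcp_pos: [0.4242, -0.0601, 0.081]
ee_rot: [2.309, 2.13, -0.0]
wrist_force: [0.2, -0.2, -0.7]
grip_width: 0.0375
time_s: 37.02
tcp_pos: [0.5021, -0.0085, 0.081]
ee_rot: [2.206, 2.237, -0.0]
wrist_force: [0.6, -0.7, -0.1]
grip_width: 0.0376
time_s: 37.65
tcp_pos: [0.6011, 0.0579, 0.0809]
ee_rot: [-2.205, -2.237, 0.0]
wrist_force: [-0.4, -0.8, 0.3]
grip_width: 0.0375
time_s: 37.78
tcp_pos: [0.6014, 0.0581, 0.0809]
ee_rot: [2.204, 2.238, 0.001]
wrist_force: [0.2, 0.0, -0.9]
grip_width: 0.0377
{'time_s': 37.775, 'qpos': [-0.0342, 0.3087, 1.6998, 0.0001, 1.1325, -1.6205], 'tcp_pos': [0.6014, 0.0581, 0.0809], 'ee_rot': [2.204, 2.2383, 0.0006], 'wrist_force': [0.1837, 0.0476, -0.9041], 'grip_width': 0.0377}
yaw 90.89
delta rows [-0.03  0.18  1.17]
```

```bash
python3 -m jog '[-0.03,0.18,0.9,0,0,0, 0,0,0.7,0,0,0, 0,0,0,0,0,0]'
python3 - <<'E'
from h import *
st();g=grab('side');cv2.imwrite('pics/m2.png',cv2.resize(g['img'][170:270,220:350,::-1],None,fx=6,fy=6,interpolation=cv2.INTER_CUBIC))
f=grab('top');cv2.imwrite('pics/m1.png',cv2.resize(f['img'][180:280,230:360,::-1],None,fx=6,fy=6,interpolation=cv2.INTER_CUBIC))
E
```

```text
time_s: 38.15
tcp_pos: [0.6017, 0.0565, 0.0458]
ee_rot: [-2.204, -2.234, 0.006]
wrist_force: [-0.2, 1.0, -0.5]
grip_width: 0.0373
{'time_s': 38.15, 'qpos': [-0.0367, 0.36, 1.7092, -0.0001, 1.0775, -1.6212], 'tcp_pos': [0.6017, 0.0565, 0.0458], 'ee_rot': [-2.2036, -2.2339, 0.0055], 'wrist_force': [-0.2457, 0.95, -0.5417], 'grip_width': 0.0373}
```

View pics/m2.png

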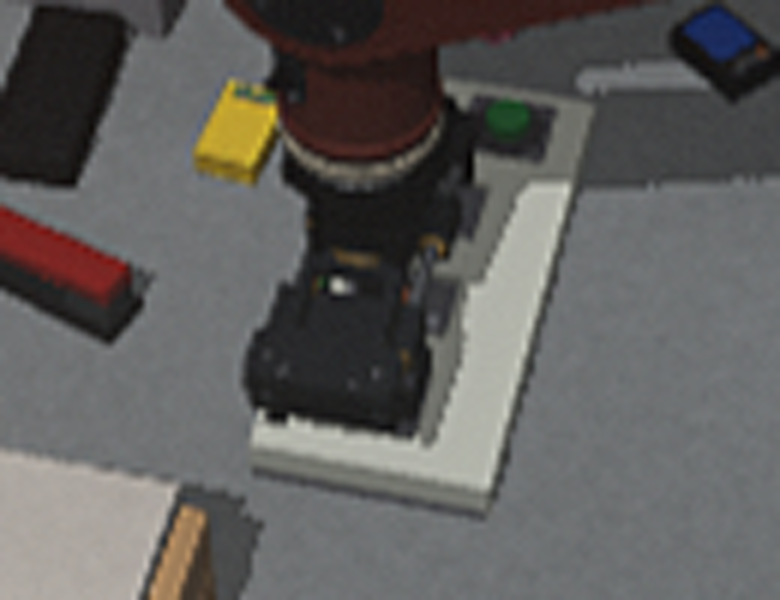

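View pics/m1.png

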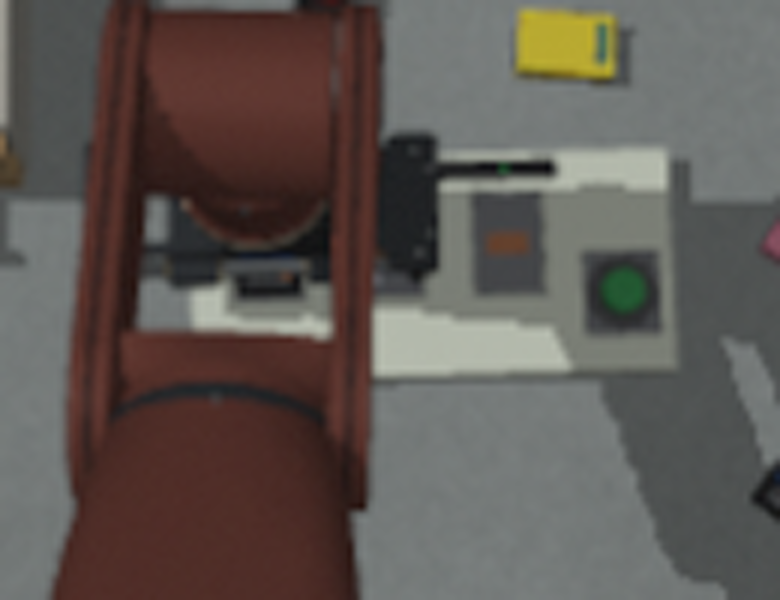

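```bash
python3 -m jog '[0,0.05,0.3,0,0,0, 0,0,0,0,0,0]'
python3 -m jog '[0,0,0.2,0,0,0, 0,0,0,0,0,0]'
python3 -m jog '[0,0,0.2,0,0,0, 0,0,0,0,0,0]'
```

```text
time_s: 38.5
tcp_pos: [0.6052, 0.0568, 0.0423]
ee_rot: [-2.206, -2.237, 0.0]
wrist_force: [0.1, -0.4, -1.2]
grip_width: 0.0372
time_s: 38.75
tcp_pos: [0.605, 0.0569, 0.0382]
ee_rot: [-2.205, -2.237, 0.001]
wrist_force: [-0.4, -0.7, -0.5]
grip_width: 0.0374
time_s: 39.0
tcp_pos: [0.6049, 0.0569, 0.0341]
ee_rot: [-2.205, -2.237, 0.001]
wrist_force: [-0.0, -0.9, -1.2]
grip_width: 0.0378
```

Already below deck level with no contact force — it's entering the bay.

```bash
python3 -m jog '[0,0,0.15,0,0,0, 0,0,0,0,0,0]'
python3 -m jog '[0,0,0.1,0,0,0, 0,0,0,0,0,0]'
```

```text
time_s: 39.25
tcp_pos: [0.605, 0.0569, 0.0312]
ee_rot: [-2.205, -2.237, 0.001]
wrist_force: [0.3, 0.2, -0.8]
grip_width: 0.0377
time_s: 39.5
tcp_pos: [0.6054, 0.0569, 0.0308]
ee_rot: [-2.205, -2.237, 0.0]
wrist_force: [-4.6, -0.1, 7.5]
grip_width: 0.0374
```

```bash
python3 -m jog '[0,0,0,0,0,0, 0,0,0,0,0,0, 0,0,-0.5,0,0,0, 0,0,-1,0,0,0, 0,0,-1,0,0,0]' 0.42
python3 -m jog '[0,0,-1,0,0,0, 0,0,-1,0,0,0, 0,0,0,0,0,0]'
python3 flats.py n1.png; python3 to.py .465 -.2535 .12
```

```text
time_s: 40.12
tcp_pos: [0.6058, 0.0569, 0.0816]
ee_rot: [2.205, 2.236, 0.001]
wrist_force: [0.5, -1.1, 0.1]
grip_width: 0.0502
time_s: 40.5
tcp_pos: [0.607, 0.0568, 0.1225]
ee_rot: [2.203, 2.235, 0.005]
wrist_force: [0.3, -0.5, 0.3]
grip_width: 0.0504
{'time_s': 40.5, 'qpos': [-0.0359, 0.2686, 1.6639, -0.0, 1.2043, -1.6209], 'tcp_pos': [0.607, 0.0568, 0.1225], 'ee_rot': [2.203, 2.2347, 0.0051], 'wrist_force': [0.2772, -0.4937, 0.2528], 'grip_width': 0.0504}
top [387.3 229.5] label [ 567.3 -339.3] yaw 1.3 rect [32. 39.] 89.2 | body [ 559.7 -336.4] [57. 38.] 4.1
top [365.4 257.6] label [ 470.2 -257.6] yaw -29.4 rect [32. 38.] 51.6 | body [ 465.  -251.6] [37. 58.] 54.1
side [339.3 175. ] label [ 472.4 -256.3] yaw -46.2 rect [30. 37.] 47.9 | body [ 465.8 -241.8] [48. 66.] 53.2
side [278.2 232.4] label [616.   44.4] yaw -1.0 rect [38. 32.] 0.0 | body [605.7  51.1] [58. 46.] 0.3
{'time_s': 40.6, 'qpos': [-0.0359, 0.2712, 1.6666, 0.0, 1.2037, -1.621], 'tcp_pos': [0.6052, 0.0569, 0.1196], 'ee_rot': [2.2055, 2.2371, 0.0002], 'wrist_force': [-1.153, -0.0461, 0.5152], 'grip_width': 0.0506}
yaw 90.82
delta rows [-15.42  -7.23  -0.02]
```

View pics/n1.png

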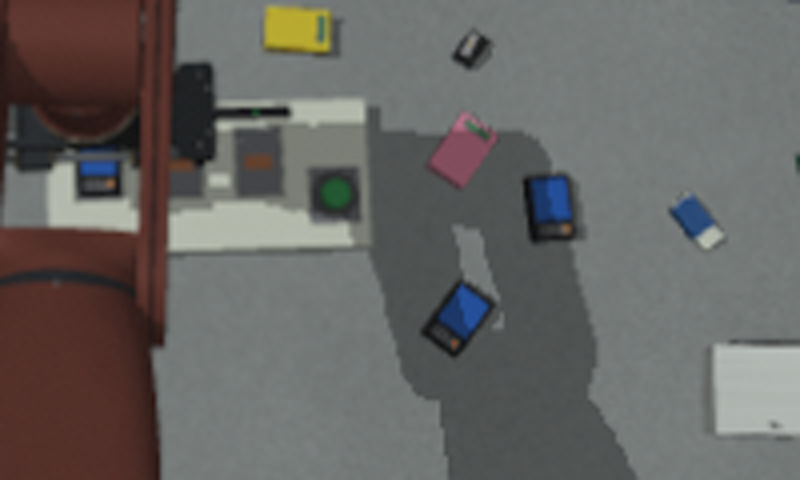

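```bash
python3 -m jog '[-0.96,-0.45,0,0,0,0, -0.96,-0.45,0,0,0,0, -0.96,-0.45,0,0,0,0, -0.96,-0.45,0,0,0,0, -0.96,-0.45,0,0,0,0]'
python3 -m jog '[-0.96,-0.45,0,0,0,0, -0.96,-0.45,0,0,0,0, -0.96,-0.45,0,0,0,0, -0.96,-0.45,0,0,0,0, -0.96,-0.45,0,0,0,0]'
python3 -m jog '[-0.96,-0.45,0,0,0,0, -0.96,-0.45,0,0,0,0, -0.96,-0.45,0,0,0,0, -0.96,-0.45,0,0,0,0, -0.96,-0.45,0,0,0,0]'
python3 -m jog '[-0.96,-0.45,0,0,0,0, 0,0,0,0,0,0.92, 0,0,0.4,0,0,0.92, 0,0,0.6,0,0,0.92, 0,0,0.6,0,0,0.92]'
python3 -m jog '[0,0,0.6,0,0,0.92, 0,0,0.6,0,0,0.92, 0,0,0.6,0,0,0.92, 0,0,0,0,0,0]'
python3 to.py .4652 -.2533 .0095
python3 - <<'E'
from h import *
g=grab('side');cv2.imwrite('pics/o2.png',cv2.resize(g['img'][120:230,270:410,::-1],None,fx=5,fy=5,interpolation=cv2.INTER_CUBIC))
E
```

```text
time_s: 41.22
tcp_pos: [0.5609, -0.0414, 0.1196]
ee_rot: [2.206, 2.236, 0.0]
wrist_force: [-0.8, 0.5, 0.3]
grip_width: 0.0502
time_s: 41.85
tcp_pos: [0.5173, -0.1377, 0.1197]
ee_rot: [2.206, 2.237, 0.0]
wrist_force: [-0.6, 0.3, -0.2]
grip_width: 0.0505
time_s: 42.48
tcp_pos: [0.4735, -0.2343, 0.1197]
ee_rot: [2.206, 2.237, 0.0]
wrist_force: [0.4, 1.1, 0.5]
grip_width: 0.0503
time_s: 43.1
tcp_pos: [0.4651, -0.253, 0.0874]
ee_rot: [2.58, 1.791, 0.0]
wrist_force: [-0.7, 0.4, 0.4]
grip_width: 0.0503
time_s: 43.6
tcp_pos: [0.4644, -0.2523, 0.0507]
ee_rot: [-2.798, -1.424, 0.001]
wrist_force: [-0.8, 0.9, -0.4]
grip_width: 0.0504
{'time_s': 43.6, 'qpos': [-0.6469, 0.1888, 1.912, 0.0, 1.043, -1.5883], 'tcp_pos': [0.4644, -0.2523, 0.0507], 'ee_rot': [-2.7983, -1.4238, 0.0015], 'wrist_force': [-0.7589, 0.8624, -0.409], 'grip_width': 0.0504}
yaw 53.93
delta rows [-0.02  0.07  2.06]
```

View pics/o2.png

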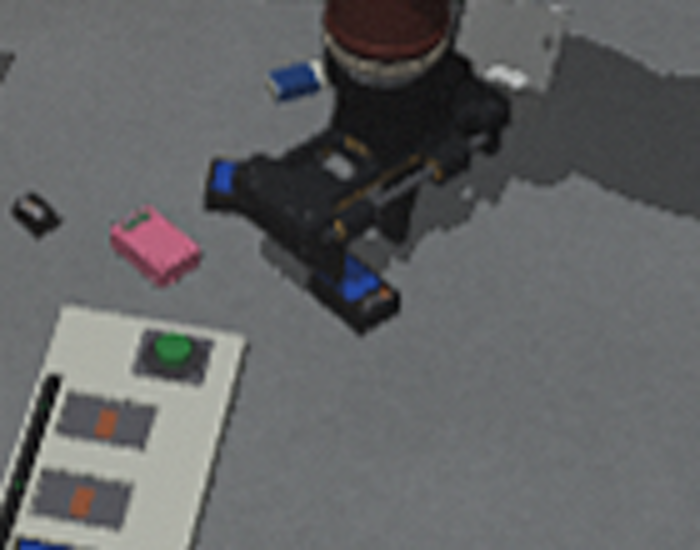

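```bash
python3 -m jog '[0,0.05,0.8,0,0,0, 0,0,0.8,0,0,0, 0,0,0.46,0,0,0, 0,0,0,0,0,0]'
python3 -m jog '[0,0,0,0,0,0, 0,0,0,0,0,0, 0,0,0,0,0,0, 0,0,0,0,0,0, 0,0,0,0,0,0]' 1 30
python3 -m jog '[0,0,-0.5,0,0,0, 0,0,-1,0,0,0, 0,0,-1,0,0,0, 0,0,-1,0,0,0]'
python3 -m jog '[0,0,0,0,0,-0.92, 0,0,0,0,0,-0.92, 0,0,0,0,0,-0.92, 0,0,0,0,0,-0.92, 0,0,0,0,0,-0.92]'
python3 -m jog '[0,0,0,0,0,-0.92, 0,0,0,0,0,-0.92, 0,0,0,0,0,0]'
python3 to.py .607 -.0828 .08
```

```text
time_s: 44.15
tcp_pos: [0.4655, -0.2522, 0.0089]
ee_rot: [-2.798, -1.423, 0.002]
wrist_force: [0.0, -0.0, -0.1]
grip_width: 0.0506
time_s: 44.78
tcp_pos: [0.4669, -0.2532, 0.0109]
ee_rot: [2.799, 1.424, 0.001]
wrist_force: [0.5, -0.3, 2.4]
grip_width: 0.0378
time_s: 45.28
tcp_pos: [0.4661, -0.2527, 0.0811]
ee_rot: [-2.8, -1.424, 0.0]
wrist_force: [0.4, -0.3, -0.6]
grip_width: 0.0375
time_s: 45.9
tcp_pos: [0.4662, -0.2527, 0.0806]
ee_rot: [-2.398, -2.028, 0.0]
wrist_force: [0.4, 0.9, -0.4]
grip_width: 0.0376
time_s: 46.28
tcp_pos: [0.4663, -0.2528, 0.0805]
ee_rot: [-2.206, -2.236, 0.0]
wrist_force: [-0.7, 0.8, -1.2]
grip_width: 0.0374
{'time_s': 46.275, 'qpos': [-0.6455, 0.1469, 1.8946, 0.0, 1.1005, -2.2297], 'tcp_pos': [0.4663, -0.2528, 0.0805], 'ee_rot': [-2.2063, -2.2361, 0.0001], 'wrist_force': [-0.6681, 0.7764, -1.224], 'grip_width': 0.0374}
yaw 90.77
delta rows [8.4  7.15 0.03]
```

```bash
python3 -m jog '[0.8,0.6,0,0,0,0, 1,0.9,0,0,0,0, 1,0.9,0,0,0,0, 1,0.9,0,0,0,0, 1,0.9,0,0,0,0]'
python3 -m jog '[1,0.85,0,0,0,0, 1,0.85,0,0,0,0, 1,0.85,0,0,0,0, 0.58,0.4,0,0,0,0, 0,0,0,0,0,0]'
python3 -m jog '[0,0,0,0,0,0]'
python3 to.py .607 -.083 .045
```

```text
time_s: 46.9
tcp_pos: [0.5495, -0.155, 0.0805]
ee_rot: [-2.208, -2.235, 0.0]
wrist_force: [0.6, -0.7, -0.6]
grip_width: 0.0377
time_s: 47.52
tcp_pos: [0.6071, -0.0827, 0.0803]
ee_rot: [-2.205, -2.238, 0.0]
wrist_force: [-0.2, -0.1, 0.2]
grip_width: 0.0379
time_s: 47.65
tcp_pos: [0.6065, -0.0838, 0.0802]
ee_rot: [-2.206, -2.236, 0.001]
wrist_force: [-0.0, -1.0, -0.4]
grip_width: 0.0374
{'time_s': 47.65, 'qpos': [-0.2659, 0.3279, 1.677, -0.0004, 1.1373, -1.8501], 'tcp_pos': [0.6065, -0.0838, 0.0802], 'ee_rot': [-2.2061, -2.2362, 0.0011], 'wrist_force': [-0.0218, -1.0287, -0.4229], 'grip_width': 0.0374}
yaw 90.78
delta rows [0.04 0.03 1.76]
```

```bash
python3 -m jog '[0.04,0.03,0.9,0,0,0, 0,0,0.8,0,0,0, 0,0,0,0,0,0, 0,0,0,0,0,0]'
python3 -m jog '[0,0,0.2,0,0,0, 0,0,0,0,0,0]'
python3 -m jog '[0,0,0.2,0,0,0, 0,0,0,0,0,0]'
python3 -m jog '[0,0,0.15,0,0,0, 0,0,0,0,0,0]'
```

```text
time_s: 48.15
tcp_pos: [0.6074, -0.0826, 0.0459]
ee_rot: [-2.205, -2.236, 0.001]
wrist_force: [0.5, 0.4, -0.4]
grip_width: 0.0376
time_s: 48.4
tcp_pos: [0.6077, -0.0825, 0.0424]
ee_rot: [2.205, 2.237, 0.0]
wrist_force: [-0.6, -0.3, -1.2]
grip_width: 0.0374
time_s: 48.65
tcp_pos: [0.6074, -0.0824, 0.038]
ee_rot: [-2.205, -2.237, 0.0]
wrist_force: [-0.1, 0.4, -1.2]
grip_width: 0.0379
time_s: 48.9
tcp_pos: [0.6078, -0.0827, 0.036]
ee_rot: [2.205, 2.237, -0.0]
wrist_force: [-3.2, 0.3, 3.6]
grip_width: 0.0377
```

```bash
python3 -m jog '[0,-0.06,0,0,0,0, 0,0,0.1,0,0,0, 0,0,0,0,0,0]'
python3 -m jog '[0,0,0.1,0,0,0, 0,0,0,0,0,0]'
```

```text
time_s: 49.28
tcp_pos: [0.6071, -0.0829, 0.0345]
ee_rot: [2.205, 2.236, 0.001]
wrist_force: [-2.3, -0.9, 7.0]
grip_width: 0.0376
time_s: 49.52
tcp_pos: [0.6069, -0.083, 0.0332]
ee_rot: [2.205, 2.236, -0.0]
wrist_force: [-5.8, -0.9, 13.4]
grip_width: 0.0375
```

```bash
python3 -m jog '[0,-0.07,0,0,0,0, 0,0,0,0,0,0]'
python3 -m jog '[0,-0.04,0.05,0,0,0, 0,0,0,0,0,0]'
```

```text
time_s: 49.78
tcp_pos: [0.6062, -0.0829, 0.0323]
ee_rot: [2.204, 2.235, 0.002]
wrist_force: [1.0, 0.4, 5.8]
grip_width: 0.0374
time_s: 50.02
tcp_pos: [0.6063, -0.0829, 0.0321]
ee_rot: [2.203, 2.235, 0.004]
wrist_force: [3.2, 1.6, 8.6]
grip_width: 0.0376
```

```bash
python3 -m jog '[0,0,0,0,0,0, 0,0,0,0,0,0, 0,0,-0.5,0,0,0, 0,0,-1,0,0,0, 0,0,-1,0,0,0]' 0.42
python3 -m jog '[0,0,-1,0,0,0, 0,0,-1,0,0,0, 0,0,0,0,0,0]'
python3 flats.py p1.png; python3 to.py .56 -.337 .12
python3 - <<'E'
from h import *
g=grab('side');cv2.imwrite('pics/p2.png',cv2.resize(g['img'][130:260,240:380,::-1],None,fx=4.5,fy=4.5,interpolation=cv2.INTER_CUBIC))
E
```

```text
time_s: 50.65
tcp_pos: [0.6047, -0.0827, 0.0823]
ee_rot: [2.205, 2.236, 0.001]
wrist_force: [0.5, -0.4, -0.2]
grip_width: 0.0508
time_s: 51.02
tcp_pos: [0.606, -0.083, 0.1233]
ee_rot: [2.203, 2.234, 0.004]
wrist_force: [-0.1, 0.5, 0.1]
grip_width: 0.0507
{'time_s': 51.025, 'qpos': [-0.265, 0.2719, 1.658, -0.0, 1.2068, -1.85], 'tcp_pos': [0.606, -0.083, 0.1233], 'ee_rot': [2.2026, 2.2342, 0.0037], 'wrist_force': [-0.1116, 0.4955, 0.1032], 'grip_width': 0.0507}
top [274.3 218.1] label [613.7  56.3] yaw 8.5 rect [32. 36.] 89.4 | body [605.1  55.9] [32. 54.] 89.4
top [387.2 229.4] label [ 567.7 -338.9] yaw -3.4 rect [39. 32.] 4.8 | body [ 560.2 -336. ] [57. 39.] 6.2
side [317.5 155.2] label [ 568.8 -336.4] yaw 3.6 rect [33. 32.] 11.9 | body [ 561.3 -326. ] [59. 54.] 6.9
side [288.5 200.1] label [618.  -97.4] yaw -5.1 rect [37. 32.] 0.6 | body [607.8 -90.2] [59. 47.] 0.6
side [278.1 232.4] label [616.3  44.5] yaw -7.5 rect [38. 32.] 0.2 | body [605.8  51.1] [58. 46.] 0.3
{'time_s': 51.125, 'qpos': [-0.265, 0.2746, 1.6608, -0.0, 1.2061, -1.85], 'tcp_pos': [0.6041, -0.0825, 0.1204], 'ee_rot': [2.2056, 2.237, 0.0001], 'wrist_force': [0.9568, 0.2651, 0.2539], 'grip_width': 0.0507}
yaw 90.81
delta rows [-12.69  -2.39   0.02]
```

View pics/p2.png

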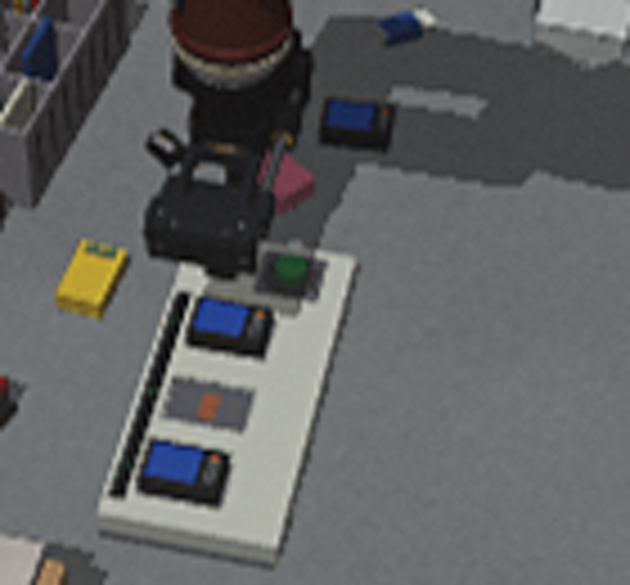

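View pics/p1.png

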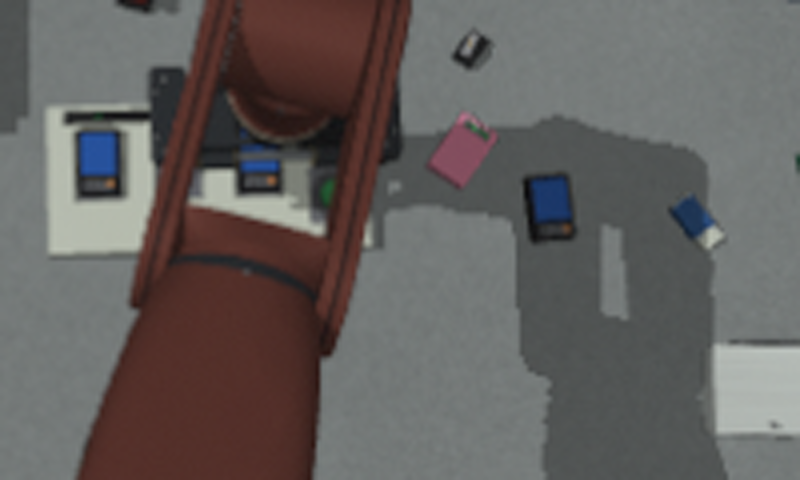

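```bash
python3 -m jog '[-0.98,-0.18,0,0,0,0, -0.98,-0.18,0,0,0,0, -0.98,-0.18,0,0,0,0, -0.98,-0.18,0,0,0,0, -0.98,-0.18,0,0,0,0]'
python3 -m jog '[-0.98,-0.18,0,0,0,0, -0.98,-0.18,0,0,0,0, -0.98,-0.18,0,0,0,0, -0.98,-0.18,0,0,0,0, -0.98,-0.18,0,0,0,0]'
python3 -m jog '[-0.98,-0.18,0,0,0,0, -0.98,-0.18,0.5,0,0,0, -0.98,-0.18,0.8,0,0,0, 0,0,0.9,0,0,-0.8, 0,0,0.8,0,0,0]'
python3 -m jog '[0,0,0.5,0,0,0, 0,0,0,0,0,0]'
python3 to.py .5615 -.3385 .0095
python3 - <<'E'
from h import *
g=grab('side');cv2.imwrite('pics/q2.png',cv2.resize(g['img'][110:210,250:390,::-1],None,fx=5,fy=5,interpolation=cv2.INTER_CUBIC))
E
```

```text
time_s: 51.8
tcp_pos: [0.5873, -0.1825, 0.1203]
ee_rot: [2.206, 2.236, -0.0]
wrist_force: [0.1, -0.4, 0.5]
grip_width: 0.0504
time_s: 52.42
tcp_pos: [0.5708, -0.2803, 0.1203]
ee_rot: [2.205, 2.237, 0.0]
wrist_force: [0.0, 0.5, 1.0]
grip_width: 0.0506
time_s: 53.05
tcp_pos: [0.5601, -0.3383, 0.058]
ee_rot: [-2.115, -2.321, 0.0]
wrist_force: [1.0, 1.0, 0.5]
grip_width: 0.0503
time_s: 53.3
tcp_pos: [0.5604, -0.3372, 0.0489]
ee_rot: [-2.113, -2.321, 0.0]
wrist_force: [0.1, -0.0, -0.3]
grip_width: 0.0504
{'time_s': 53.3, 'qpos': [-0.6622, 0.4575, 1.5704, 0.0, 1.1159, -2.3268], 'tcp_pos': [0.5604, -0.3372, 0.0489], 'ee_rot': [-2.1133, -2.3214, 0.0002], 'wrist_force': [0.0596, -0.0257, -0.2992], 'grip_width': 0.0504}
yaw 95.37
delta rows [-0.07  0.05  1.97]
```

View pics/q2.png

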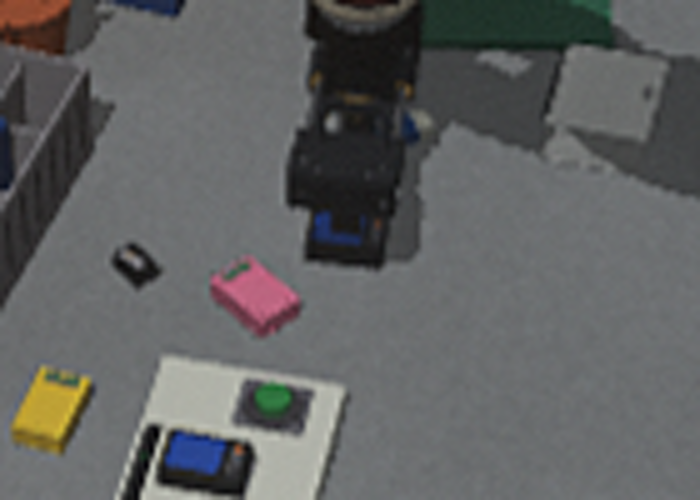

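```bash
python3 -m jog '[-0.05,0.03,0.8,0,0,0, 0,0,0.8,0,0,0, 0,0,0.38,0,0,0, 0,0,0,0,0,0]'
python3 -m jog '[0,0,0,0,0,0, 0,0,0,0,0,0, 0,0,0,0,0,0, 0,0,0,0,0,0, 0,0,0,0,0,0]' 1 30
python3 -m jog '[0,0,-0.5,0,0,0, 0,0,-1,0,0,0, 0,0,-1,0,0,0, 0,0,-1,0,0,0, 0,0,0,0,0,0.8]'
python3 -m jog '[0,0,0,0,0,0]'
python3 to.py .605 -.013 .08
```

```text
time_s: 53.85
tcp_pos: [0.5609, -0.3383, 0.0093]
ee_rot: [-2.113, -2.322, 0.0]
wrist_force: [0.4, -0.5, -0.5]
grip_width: 0.0507
time_s: 54.48
tcp_pos: [0.5622, -0.3393, 0.0114]
ee_rot: [2.114, 2.323, 0.0]
wrist_force: [0.1, 0.9, 3.0]
grip_width: 0.0378
time_s: 55.1
tcp_pos: [0.5636, -0.3403, 0.085]
ee_rot: [2.204, 2.231, 0.001]
wrist_force: [-0.3, -0.9, -1.2]
grip_width: 0.0377
time_s: 55.22
tcp_pos: [0.5622, -0.3392, 0.0823]
ee_rot: [2.204, 2.237, 0.0]
wrist_force: [-0.6, 0.1, -1.4]
grip_width: 0.0379
{'time_s': 55.225, 'qpos': [-0.6629, 0.4192, 1.5526, -0.0, 1.168, -2.2486], 'tcp_pos': [0.5622, -0.3392, 0.0823], 'ee_rot': [2.2037, 2.2367, 0.0003], 'wrist_force': [-0.5556, 0.1153, -1.4116], 'grip_width': 0.0379}
yaw 90.85
delta rows [16.28  2.38  0.1 ]
```

```bash
python3 -m jog '[0.5,0.14,0,0,0,0, 1,0.14,0,0,0,0, 1,0.14,0,0,0,0, 1,0.14,0,0,0,0, 1,0.14,0,0,0,0]'
python3 -m jog '[1,0.14,0,0,0,0, 1,0.14,0,0,0,0, 1,0.14,0,0,0,0, 1,0.14,0,0,0,0, 1,0.14,0,0,0,0]'
python3 -m jog '[1,0.14,0,0,0,0, 1,0.14,0,0,0,0, 1,0.14,0,0,0,0, 1,0.14,0,0,0,0, 1,0.14,0,0,0,0]'
python3 -m jog '[1,0.14,0,0,0,0, 0.75,0.14,0,0,0,0, 0,0,0,0,0,0, 0,0,0,0,0,0]'
python3 to.py .605 -.0131 .045
```

```text
time_s: 55.85
tcp_pos: [0.5747, -0.2468, 0.0807]
ee_rot: [-2.205, -2.238, 0.0]
wrist_force: [-0.5, 0.3, -0.8]
grip_width: 0.0375
time_s: 56.48
tcp_pos: [0.5872, -0.1472, 0.0807]
ee_rot: [2.206, 2.237, 0.0]
wrist_force: [0.1, -0.1, 0.3]
grip_width: 0.037
time_s: 57.1
tcp_pos: [0.5998, -0.047, 0.0807]
ee_rot: [2.206, 2.237, 0.0]
wrist_force: [0.3, 0.3, -0.6]
grip_width: 0.0375
time_s: 57.6
tcp_pos: [0.6047, -0.0136, 0.0807]
ee_rot: [2.205, 2.237, -0.001]
wrist_force: [0.4, -1.0, -0.8]
grip_width: 0.0375
{'time_s': 57.6, 'qpos': [-0.1526, 0.311, 1.6975, -0.0004, 1.1332, -1.7374], 'tcp_pos': [0.6047, -0.0136, 0.0807], 'ee_rot': [2.2054, 2.2371, -0.0006], 'wrist_force': [0.3865, -1.026, -0.7976], 'grip_width': 0.0375}
yaw 90.82
delta rows [0.03 0.01 1.78]
```

```bash
python3 -m jog '[0.03,0.01,0.9,0,0,0, 0,0,0.8,0,0,0, 0,0,0,0,0,0, 0,0,0,0,0,0]'
python3 -m jog '[0,0,0.2,0,0,0, 0,0,0,0,0,0]'
python3 -m jog '[0,0,0.2,0,0,0, 0,0,0,0,0,0]'
python3 -m jog '[0,0,0.15,0,0,0, 0,0,0,0,0,0]'
```

```text
time_s: 58.1
tcp_pos: [0.6047, -0.0128, 0.0463]
ee_rot: [-2.206, -2.236, 0.001]
wrist_force: [0.3, 0.4, -0.6]
grip_width: 0.0375
time_s: 58.35
tcp_pos: [0.605, -0.0127, 0.0428]
ee_rot: [2.206, 2.237, 0.0]
wrist_force: [0.2, -0.6, -0.5]
grip_width: 0.0377
time_s: 58.6
tcp_pos: [0.6046, -0.0126, 0.0384]
ee_rot: [-2.205, -2.237, 0.001]
wrist_force: [-0.4, 0.4, -0.8]
grip_width: 0.0376
time_s: 58.85
tcp_pos: [0.6047, -0.0126, 0.0354]
ee_rot: [-2.205, -2.237, 0.001]
wrist_force: [0.5, 0.4, -0.6]
grip_width: 0.0377
```

```bash
python3 -m jog '[0,0,0.15,0,0,0, 0,0,0,0,0,0]'
python3 -m jog '[0,0,0.08,0,0,0, 0,0,0,0,0,0]'
```

```text
time_s: 59.1
tcp_pos: [0.6046, -0.0127, 0.0324]
ee_rot: [-2.205, -2.237, 0.001]
wrist_force: [-0.3, 0.2, -1.0]
grip_width: 0.0376
time_s: 59.35
tcp_pos: [0.6051, -0.0127, 0.0314]
ee_rot: [2.205, 2.237, 0.0]
wrist_force: [-0.4, 1.0, 1.9]
grip_width: 0.0377
```

```bash
python3 -m jog '[0,0,0,0,0,0, 0,0,0,0,0,0, 0,0,-0.5,0,0,0, 0,0,-1,0,0,0, 0,0,-1,0,0,0]' 0.42
python3 -m jog '[0,0,-1,0,0,0, -0.5,0,-0.5,0,0,0, -1,-0.3,0,0,0,0, -1,-0.3,0,0,0,0, -1,-0.3,0,0,0,0]'
python3 -m jog '[-1,-0.3,0,0,0,0, -1,-0.3,0,0,0,0, -1,-0.3,0,0,0,0, -1,-0.3,0,0,0,0, -1,-0.3,0,0,0,0]' 1
python3 -m jog '[-1,-0.3,0,0,0,0, -1,-0.3,0,0,0,0, -1,-0.3,0,0,0,0, -1,-0.3,0,0,0,0, -1,-0.3,0,0,0,0]'
python3 - <<'E'
from h import *
st()
f=grab('top');g=grab('side')
for n,q in(('top',f),('side',g)):
    for c,s,m in packs(q):
        w=onz(q,c,.04)
        if .58<w[0]<.65 and -.12<w[1]<.1:
            ys,xs=np.nonzero(m);hz=np.median([dep(q,(x,y))[2] for x,y in zip(xs,ys)])
            print(n,c.round(1),w.round(4),'z',hz.round(4))
cv2.imwrite('pics/r1.png',cv2.resize(f['img'][130:290,140:350,::-1],None,fx=3.5,fy=3.5,interpolation=cv2.INTER_CUBIC))
cv2.imwrite('pics/r2.png',cv2.resize(g['img'][170:360,130:350,::-1],None,fx=3.5,fy=3.1,interpolation=cv2.INTER_CUBIC))
E
```

```text
time_s: 59.98
tcp_pos: [0.6055, -0.0128, 0.0833]
ee_rot: [2.205, 2.236, 0.001]
wrist_force: [0.1, 0.2, -0.9]
grip_width: 0.0505
time_s: 60.6
tcp_pos: [0.5866, -0.0847, 0.11]
ee_rot: [-2.205, -2.235, 0.002]
wrist_force: [-0.2, -0.3, 0.8]
grip_width: 0.0506
time_s: 61.22
tcp_pos: [0.559, -0.1847, 0.1112]
ee_rot: [2.205, 2.237, 0.0]
wrist_force: [0.5, -0.7, 0.0]
grip_width: 0.0084
time_s: 61.85
tcp_pos: [0.5304, -0.2851, 0.1111]
ee_rot: [-2.206, -2.237, -0.0]
wrist_force: [-0.1, -0.4, -0.2]
grip_width: 0.0003
{'time_s': 61.85, 'qpos': [-0.6242, 0.2681, 1.6876, 0.0, 1.1859, -2.2091], 'tcp_pos': [0.5304, -0.2851, 0.1111], 'ee_rot': [-2.2056, -2.2371, -0.0], 'wrist_force': [-0.1221, -0.4427, -0.2389], 'grip_width': 0.0003}
top [274.4 218. ] [0.6101 0.0556 0.04  ] z 0.0396
top [294.5 217.7] [ 0.6102 -0.0142  0.04  ] z 0.0397
top [314.4 217.1] [ 0.6114 -0.0831  0.04  ] z 0.0388
side [288.5 200.2] [ 0.6134 -0.0803  0.04  ] z 0.0386
side [283.7 215.9] [ 0.6119 -0.0106  0.04  ] z 0.0396
side [278.  232.3] [0.6121 0.0591 0.04  ] z 0.0389
```

View pics/r1.png

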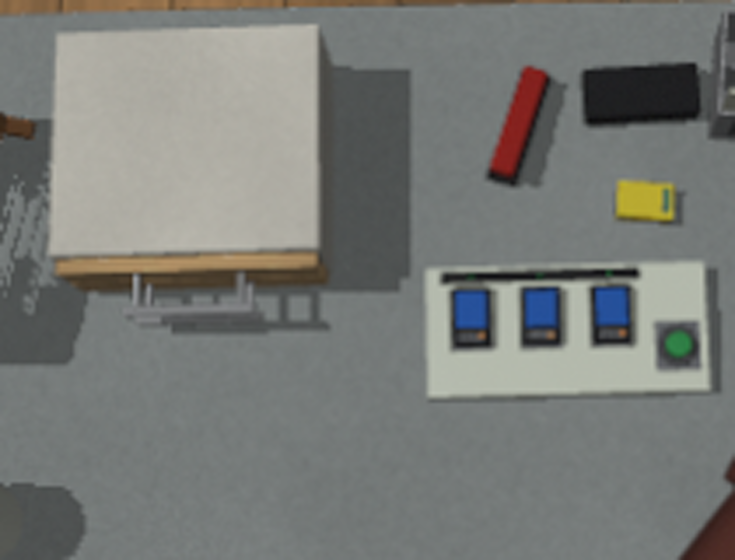

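View pics/r2.png

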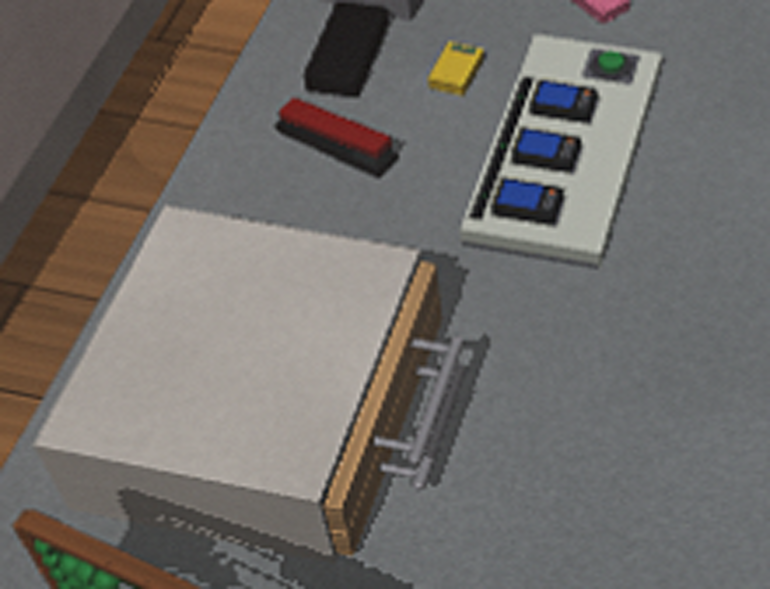

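```bash
python3 to.py .574 -.1483 .06
python3 -m jog '[0.9,0.3,0,0,0,0, 1,0.33,0,0,0,0, 1,0.33,0,0,0,0, 1,0.33,0,0,0,0, 1,0.33,0,0,0,0]'
python3 -m jog '[1,0.33,0,0,0,0, 0.9,0.33,0,0,0,0, 0,0,0.8,0,0,0, 0,0,0.8,0,0,0, 0,0,0.8,0,0,0]'
python3 -m jog '[0,0,0,0,0,0, 0,0,0,0,0,0]'
python3 to.py .574 -.1483 .04
```

```text
{'time_s': 61.95, 'qpos': [-0.6255, 0.2684, 1.6871, -0.0007, 1.1856, -2.2081], 'tcp_pos': [0.5301, -0.2862, 0.1112], 'ee_rot': [2.2076, 2.2344, -0.0008], 'wrist_force': [1.1345, -0.1249, -0.6425], 'grip_width': 0.0006}
yaw 90.69
delta rows [6.87 2.28 2.55]
time_s: 62.58
tcp_pos: [0.5623, -0.1833, 0.1112]
ee_rot: [2.204, 2.238, 0.0]
wrist_force: [-0.4, 0.0, -1.0]
grip_width: 0.0006
time_s: 63.2
tcp_pos: [0.5735, -0.1476, 0.0611]
ee_rot: [-2.206, -2.235, 0.001]
wrist_force: [-0.3, -0.3, 0.1]
grip_width: 0.0005
time_s: 63.45
tcp_pos: [0.5744, -0.1476, 0.0631]
ee_rot: [-2.206, -2.236, 0.0]
wrist_force: [0.7, 0.3, 1.4]
grip_width: 0.0005
{'time_s': 63.45, 'qpos': [-0.3844, 0.3087, 1.738, -0.0, 1.095, -1.9687], 'tcp_pos': [0.5744, -0.1476, 0.0631], 'ee_rot': [-2.2063, -2.2364, 0.0001], 'wrist_force': [0.6583, 0.2537, 1.4455], 'grip_width': 0.0005}
yaw 90.78
delta rows [-0.03 -0.02  1.15]
```

```bash
python3 -m jog '[0,0,0.6,0,0,0, 0,0,0.55,0,0,0, 0,0,0,0,0,0]'
python3 -m jog '[0,0,0.15,0,0,0, 0,0,0,0,0,0]'
python3 -m jog '[0,0,0.15,0,0,0, 0,0,0,0,0,0]'
```

```text
time_s: 63.82
tcp_pos: [0.5736, -0.1468, 0.039]
ee_rot: [-2.204, -2.236, 0.001]
wrist_force: [-0.5, -0.4, 1.9]
grip_width: -0.0002
time_s: 64.08
tcp_pos: [0.5744, -0.1471, 0.0372]
ee_rot: [-2.205, -2.237, 0.0]
wrist_force: [-1.4, 0.0, 2.4]
grip_width: 0.0005
time_s: 64.32
tcp_pos: [0.5746, -0.1472, 0.0344]
ee_rot: [2.205, 2.237, 0.0]
wrist_force: [-1.3, 1.2, 4.2]
grip_width: 0.0004
```

```bash
python3 -m jog '[0,0,0.1,0,0,0, 0,0,0,0,0,0]'
python3 -m jog '[0,0,0.12,0,0,0, 0,0,0,0,0,0]'
python3 -m jog '[0,0,0.05,0,0,0, 0,0,0,0,0,0, 0,0,0,0,0,0]'
```

```text
time_s: 64.58
tcp_pos: [0.5747, -0.1472, 0.0333]
ee_rot: [2.205, 2.237, 0.0]
wrist_force: [-4.6, 1.9, 10.9]
grip_width: 0.0001
time_s: 64.82
tcp_pos: [0.5749, -0.1472, 0.033]
ee_rot: [2.205, 2.237, -0.0]
wrist_force: [-11.4, 3.8, 26.0]
grip_width: 0.0004
time_s: 65.2
tcp_pos: [0.5749, -0.1472, 0.0329]
ee_rot: [2.205, 2.237, -0.0]
wrist_force: [-14.0, 4.9, 32.2]
grip_width: 0.0003
```

Fully down (hard stop at 0.033, force well over 5 N). Let it go, back away, and check.

```bash
python3 -m jog '[0,0,-0.4,0,0,0, 0,0,-0.8,0,0,0, 0,0,-1,0,0,0, 0,0,-1,0,0,0, 0,0,-1,0,0,0]'
python3 -m jog '[0,0,-1,0,0,0, -0.8,-0.8,0,0,0,0, -1,-1,0,0,0,0, -1,-1,0,0,0,0, -1,-1,0,0,0,0]'
python3 -m jog '[-1,-0.5,0,0,0,0, -1,-0.5,0,0,0,0, -1,-0.5,0,0,0,0, -1,0,0,0,0,0, 0,0,0,0,0,0]'
python3 - <<'E'
from h import *
st()
f=grab('top');g=grab('side')
for n,q in(('top',f),('side',g)):
    for c,s,m in packs(q):
        w=onz(q,c,.04)
        if .58<w[0]<.65 and -.12<w[1]<.1:
            ys,xs=np.nonzero(m);hz=np.median([dep(q,(x,y))[2] for x,y in zip(xs,ys)])
            print(n,c.round(1),w.round(4),'z',hz.round(4))
print('btn z',[dep(f,(x,227))[2].round(4) for x in(332,333,334)])
print('bar',[dep(f,(194,r)).round(3).tolist() for r in(218,219,220,221,222)])
cv2.imwrite('pics/s1.png',f['img'][:,:,::-1]);cv2.imwrite('pics/s2.png',cv2.resize(g['img'][100:360,130:430,::-1],None,fx=2.5,fy=2.3,interpolation=cv2.INTER_CUBIC))
E
```

```text
time_s: 65.82
tcp_pos: [0.5747, -0.1473, 0.1144]
ee_rot: [2.205, 2.237, 0.0]
wrist_force: [-0.9, -0.5, 0.2]
grip_width: 0.0008
time_s: 66.45
tcp_pos: [0.4974, -0.2252, 0.1319]
ee_rot: [-2.205, -2.236, 0.001]
wrist_force: [0.4, -0.6, -0.1]
grip_width: 0.0003
time_s: 67.08
tcp_pos: [0.4702, -0.3061, 0.1325]
ee_rot: [-2.208, -2.235, 0.0]
wrist_force: [-0.0, 0.4, 0.8]
grip_width: 0.0003
{'time_s': 67.075, 'qpos': [-0.7175, 0.1508, 1.7817, -0.0001, 1.2091, -2.3003], 'tcp_pos': [0.4702, -0.3061, 0.1325], 'ee_rot': [-2.208, -2.2348, 0.0002], 'wrist_force': [-0.0209, 0.4267, 0.7852], 'grip_width': 0.0003}
top [274.4 218. ] [0.6101 0.0556 0.04  ] z 0.0389
top [294.5 217.7] [ 0.6102 -0.0142  0.04  ] z 0.0394
top [314.4 217.1] [ 0.6114 -0.0831  0.04  ] z 0.0395
side [288.5 200.2] [ 0.6134 -0.0803  0.04  ] z 0.0386
side [283.6 215.9] [ 0.6122 -0.0105  0.04  ] z 0.0394
side [278.1 232.4] [0.6119 0.0592 0.04  ] z 0.0392
btn z [np.float64(0.039), np.float64(0.0408), np.float64(0.0331)]
bar [[0.604, 0.325, 0.093], [0.601, 0.325, 0.093], [0.597, 0.324, 0.095], [0.603, 0.335, 0.044], [0.6, 0.336, 0.041]]
```

View pics/s1.png

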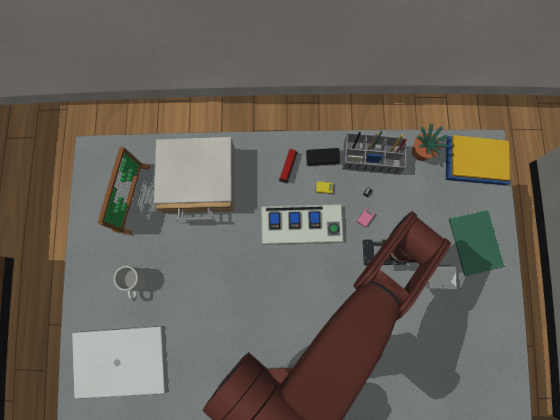

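View pics/s2.png

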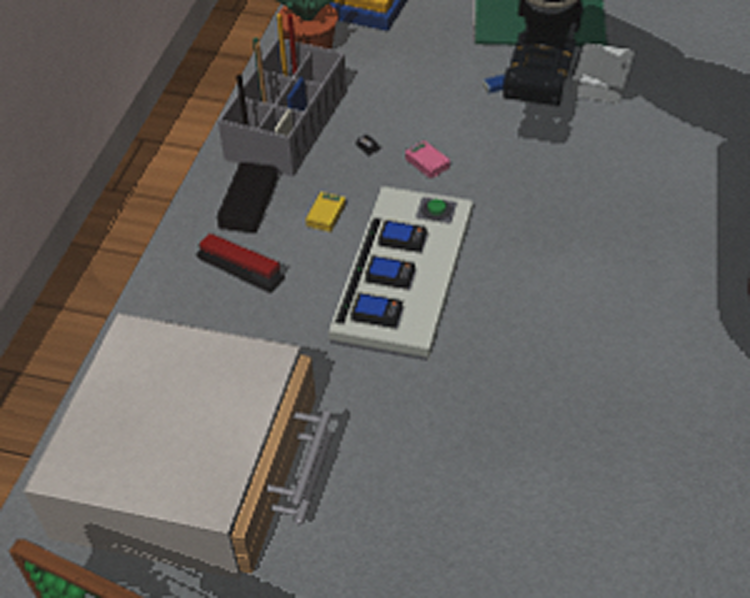

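```bash
python3 -c "
from h import *
robot.job_done();st()"
```

```text
the job is handed in; nothing more can be done
the job is handed in; nothing more can be done
```

The job is handed in. Both charged packs are in the top drawer, which is closed. The three flat packs are seated in bays of their own, and I pressed the start button fully down and let it go. The clock read about 67 s. Only two charged packs were present, in bays 1 and 3. One flat pack was knocked about 3 cm aside during the run, so I measured it again before picking it up.

- **Packs in the dock:** their tops measure 0.039–0.040 m, against 0.040 m for fully home, and their labels sit within about 1 px of where the charged packs' labels were in bays 1 and 3. The pack in bay 3 caught on the far edge and needed a 2–3 mm shift and up to 13 N before it dropped in.
- **Drawer:** I pushed it shut against its stop, which held at about 20 N. I saw both packs lying flat inside before closing it, and the last pictures show it closed.
- **Button:** it went down about 6 mm to a hard stop at 32 N. Afterwards the depth readings on its top were about 0.039 m, which is up; one of the three, 0.033 m, disagreed, probably taken at its edge.
- **Other things on the desk:** they look unmoved, and the robot was clear of everything at the end. The arm partly hid the tin and the eraser in the last pictures, so I could not fully check those two.

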